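# Turn a box cover over against the tipping fence and clamp it in its nest

### The arm

A 6-joint arm with a two-finger parallel gripper is mounted at the origin on a cart in front of the work surface, level with it; the furniture and walls round the work are solid. World frame = base frame: x ahead of the robot, y to its left, z up, the work surface at z = 0. Lengths are in m, angles in rad, forces in N, time in s.
With the tool pointing down it reaches from about 0.3 to 0.875 m from the base axis. Payload 6.4 kg.
Tool frame: the origin (TCP) lies midway between the tips of the shut fingers; the grasp point (between the pads) lies 19 mm behind it; z points along the fingers, y is the direction in which the jaws open and shut (so a half turn about z gives the same grasp; the last joint's range is limited). The gripper opens to 85 mm and grips with 20 to 120 N. Pads are 22 mm wide; open, the fingers measure 114 mm over their backs; the gripper's body (76 mm by 85 mm) begins 54 mm behind the grasp point. The pads swing forward as they close: fully open they stand 13 mm farther back than shut.
Start: joints at [-1.486, 0.181, 1.607, -0, 1.354, -0.206], TCP at [0.165, -0.551, 0.21] pointing down, gripper open.
Joint ranges: [-2.99, 2.99], [-0.89, 2.07], [0.3, 2.58], [-1.14, 4.28], [0, 2.63], [-3.12, 3.12]. Speed limits (rad/s): [2.57, 2.57, 3.01, 3.14, 3.14, 3.14].

### API

Orientations are given as a unit quaternion [w, x, y, z].
In Python, from bench import ctrl, optics, ticket gives the robot as it stands. The module is installed in compiled form; this text tells all that it offers.
- The arm moves only by the tool step_arm, never from a script. Its argument "targets" is text: rows parted by semicolons, each of 6 numbers parted by spaces: the shift along the tool's x, y, z in mm, then the turn, a rotation vector about the tool's x, y, z in rad. In form: dx dy dz rx ry rz; .... A call has 1 to 8 rows; each row is the pose to reach, as a shift and turn from the pose commanded when the call began, along the tool's axes at that moment; what a row does not reach only later rows make up. A row lasts 1/8 s, in which the tool goes at most 62.5 mm and 10.7 degrees, less where a joint would pass 70% of its speed; a pose out of reach is approached as far as the arm can. A call with a gripper value outside its range is refused whole. "grip" is the opening in per cent of the stroke, from 0 (shut) to 100 (fully open), set as the call begins (left out, the last holds). The fingers move at their own pace and stop on an object; the grip force is fixed at half the most. Time passes only in rows, so rows that repeat a pose let the fingers close. It gives the time, the measured TCP pose, the force and the opening at its end, in the units of the state.
- ctrl.get_obs(): the state, without advancing time (a new reading comes with each control period).
- optics.camera(name): name is "side" or "top" or "wrist"; returns a dict with "image" (480x640x3 uint8, red, green, blue), "mtx" (3x3 intrinsics, pixels), "xyz" and "orientation" of the camera in the world. Camera axes: x right, y up, looking along -z (the intrinsics and any distortion apply to the point x, -y, -z); pixel columns grow to the right and rows downward; lengths in m; the calibration is good to about 2 mm. A picture is of the moment at which its call begins. There is no depth.
- ticket.hand_in(): hands the job in, once; it reports no verdict.
The state is a dict: "time_s": time; "q": joint angles; "dq": joint speeds; "joint_efforts": joint torques, N m; "eef_pos": TCP position; "eef_rot": TCP orientation; "wrist_force": force on the tool from outside, world axes, zero at the start; "torque": the same for the moment, N m; "opening": opening from 0.0 (shut) to 1.0 (fully open).
Only numpy, scipy, OpenCV 4.12 (cv2) and the standard library are available. Lean on these libraries where they do the work, as an engineer would, in place of code of your own. Each camera call takes 0.05 s, during which the arm holds its last target.

### The job

The aluminium box cover lies open side down in front of the white tipping fence. Push it up the fence until it stands leaning there, tip it back over toward you so that it lies flat with its ribbed open side up, then slide it along the bench into the clamping nest, against the end stop. Finally swing the cam lever until it points straight away from the nest, so that the cam's high point bears on the sprung follower and the pad holds the cover against the backstop; let go, and leave the wooden block, tape roll and long spanner beside the work where they are.

Things in the scene. Friction and masses are not known exactly. Their poses are not given: they have to be found in the camera images.
- cover_center (a point): Centre, half-way through, of the loose aluminium box cover: 100 mm (its x) by 90 mm (y) by 12 mm thick, about 0.25 kg. Its +z side, up at the start, is a plain flat skin; its other side is open, with a 5 mm rim, ribs and four bosses. The point is 6 mm above the bench when it lies flat on either face. At the start its x points at the fence within 15 degrees; turned over, its z points down.
- fence_foot (a point): Middle of the foot line of the white tipping fence, at bench height. x: level, square to the fence, from the free bench into it; y: along it, to the left facing it; z up. The fence is fixed, 180 mm long. Its smooth face (friction 0.3) leaves the bench at x=0 at 45 degrees to 14 mm height, goes on at 58 to 34 mm, then at 68. A cover pushed against it by its near edge rides up it.
- fence_top (a point): Middle of the fence's top edge, 54 mm high and 35 mm behind (+x of) the foot line; same axes. Its back is 47 mm behind the foot line; ribs 34 mm high and a flange reach to 70 mm. A cover with its foot at the foot line leans here at about 57 degrees and stays by itself; its own top edge is then 84 mm high, 54 mm behind the foot line. Pulled to -x from behind near its top it falls on its skin.
- nest (a point): Where the cover's centre belongs in the clamping nest, 6 mm above the bench; axes parallel to the fence's. It is 160 mm to the right (-y) of the fence foot point and 50 mm to -x of the foot line. The nest is open to the left, with slanted lead-ins; the bench between is flat. The dark clamp housing, 26 mm high, bounds it 58 mm to -x, so the unclamped cover has 8 mm of play in x.
- backstop_face (a point): Middle of the face of the backstop, a fixed rail 16 mm high along y, in line with the fence's foot line; it bounds the nest 50 mm to +x of its centre.
- end_stop_face (a point): Face of the end stop, a fixed bar 16 mm high along x that bounds the nest on its right, 45 mm to -y of its centre.
- clamp_pad: Black rubber pad 18 mm wide, 16 mm high, the head of the sprung follower. Origin: middle of its face, 11 mm above the bench, 58 mm to -x of the nest centre when retracted; axes as the nest's. The cam drives it toward +x by up to 12 mm, so that it presses the cover on the backstop with some 6 N.
- cam_pivot (a point): Fixed point on the upright axis of the cam, given 62 mm above the bench (the height of the middle of the lever pin). It is 103 mm to -x of the nest centre; axes as the nest's.
- lever_pin (a point): Middle of the upright round black pin at the end of the cam lever, 62 mm above the bench and 50 mm from the pivot axis. The pin is 12 mm thick and free from 39 to 80 mm height; it may be gripped or pushed. The steel lever arm lies below it, 29 to 36 mm high.
- cam_lever (a joint): Angle of cam and lever (rad), growing clockwise seen from above, up to a stop at 2.8. At 0 the lever points 40 degrees to the right (-y) of the nest's +x; it swings past -y; at 2.443 it points straight along -x and the cam's high point bears on the follower. The cam meets the follower at about 0.5. It stays where left; under 3 N at the pin turns it.
- wood_block: Bystander: wooden sanding block 45x90x28 mm lying on the bench.
- tape_roll: Bystander: roll of masking tape, 104 mm across, 25 mm high, lying flat.
- long_spanner: Bystander: steel combination spanner 24x167x8 mm lying flat.

How it is judged:
By the outcome, as a careful person would: the job done as asked, in the order asked, and still so for the second after the job is handed in, with the robot touching nothing.
It also fails if it takes over 72 s, if anything falls off the work surface, if the arm or the gripper's body presses on something with over 40 N, if the wrist force passes 120 N, or if a joint passes its speed limit or range.

## Working session

There is one attempt and no reset: what is moved stays moved. The work goes in short steps, Python scripts to look and compute and a tool call to move; the robot and the scene stay as the last step left them, time stands still between calls to the robot, and variables do not carry over. Pictures are saved under pics/ and viewed, and the job is handed in when it is done.

Besides the shell and the picture viewer there is one more tool, called after "Call:" in YAML: its name, and indented under it one key for each argument. step_arm: Moves the arm, as the interface text tells. Its arguments: {"type":"object","properties":{"targets":{"type":"string"},"grip":{"type":"number"}},"required":["targets"]}

```bash
mkdir -p pics; ls; python3 - <<'E'
from bench import ctrl, optics
import cv2
o=ctrl.get_obs(); print(o)
for n in ("side","top","wrist"):
    c=optics.camera(n); cv2.imwrite(f"pics/{n}0.png",c["image"][:,:,::-1]); print(n,c["mtx"],c["xyz"],c["orientation"],[k for k in c])
E
```

```text
pics
{'time_s': 0.0, 'q': array([-1.48627317e+00,  1.81523572e-01,  1.60802434e+00,  1.62867739e-05,
        1.35381002e+00, -2.06293201e-01]), 'dq': array([ 0.00106595,  0.00053361, -0.00022044, -0.00113625,  0.00070102,
        0.0009413 ]), 'joint_efforts': array([ 7.98486999e-04, -4.44872475e+01, -3.51335156e+01, -3.03214092e-04,
        8.85652931e-03, -4.57276329e-06]), 'eef_pos': array([ 0.16484652, -0.55023945,  0.20928612]), 'eef_rot': array([-8.80523770e-04,  9.89446714e-01,  1.44894514e-01,  6.16426924e-05]), 'wrist_force': array([ 0.78010781, -1.16176224,  0.36973325]), 'torque': array([-0.01816058,  0.05681934, -0.00575275]), 'opening': 0.9993692236972943}
side [[537.17647234   0.         314.95613102]
 [  0.         537.17647234 235.35460179]
 [  0.           0.           1.        ]] [0.05652858 0.85517931 0.53747901] [-0.2335582  -0.15061001  0.51663994  0.80984589] ['image', 'mtx', 'xyz', 'orientation']
top [[475.96788683   0.         324.16108649]
 [  0.         475.96788683 236.73770565]
 [  0.           0.           1.        ]] [0.48214579 0.02772352 1.06699319] [-0.70590065 -0.02451482  0.01967058  0.70761314] ['image', 'mtx', 'xyz', 'orientation']
wrist [[338.28477052   0.         317.86989839]
 [  0.         338.28477052 242.89721331]
 [  0.           0.           1.        ]] [ 0.23981086 -0.52813077  0.37396593] [ 0.79245028 -0.12365304  0.09322729 -0.58995012] ['image', 'mtx', 'xyz', 'orientation']
```

View pics/top0.png

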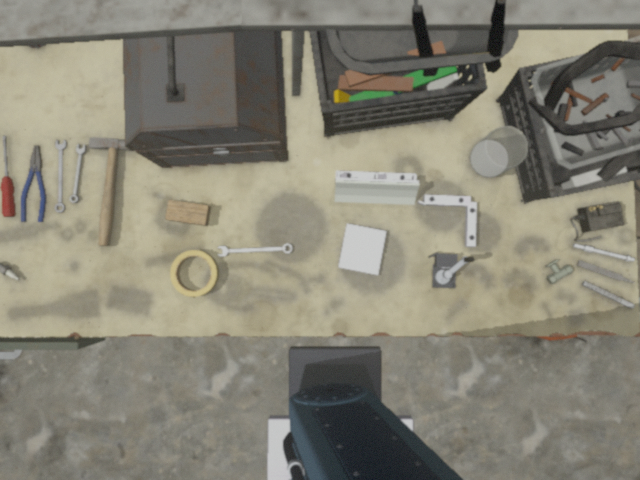

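View pics/side0.png

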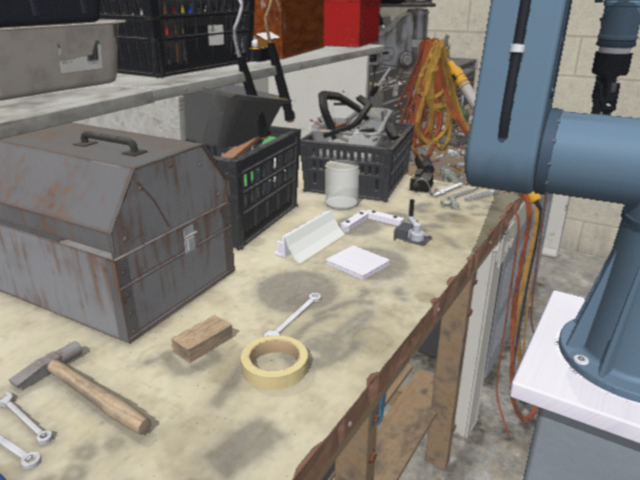

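View pics/wrist0.png

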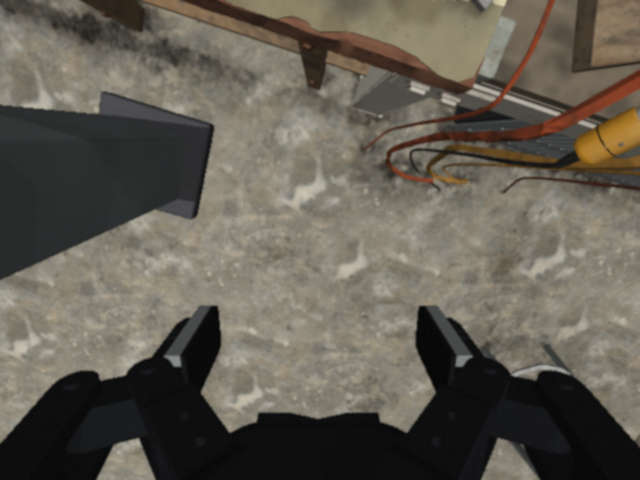

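```bash
cat > h.py <<'E'
import numpy as np, cv2
from scipy.spatial.transform import Rotation as R
from bench import ctrl, optics
def rot(q): return R.from_quat([q[1],q[2],q[3],q[0]])
class Cam:
    def __init__(s,n):
        c=optics.camera(n); s.im=c["image"]; s.K=c["mtx"]; s.p=np.array(c["xyz"]); s.R=rot(c["orientation"]).as_matrix()
    def ray(s,u,v):
        d=np.linalg.inv(s.K)@[u,v,1]; return s.R@(d*[1,-1,-1])
    def onz(s,u,v,z):
        d=s.ray(u,v); return s.p+d*(z-s.p[2])/d[2]
    def proj(s,P):
        x=s.R.T@(np.array(P)-s.p); x=x*[1,-1,-1]; w=s.K@x; return w[:2]/w[2]
    def save(s,name,roi=None,k=1):
        im=s.im[:,:,::-1]
        if roi: im=im[roi[1]:roi[3],roi[0]:roi[2]]
        cv2.imwrite(name,cv2.resize(im,None,fx=k,fy=k,interpolation=cv2.INTER_CUBIC))
E
python3 - <<'E'
from h import *
c=Cam("top"); c.save("pics/topz.png",(320,150,510,300),4)
c=Cam("side"); c.save("pics/sidez.png",(260,180,450,290),4)
E
```

```text
(no output)
```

View pics/topz.png

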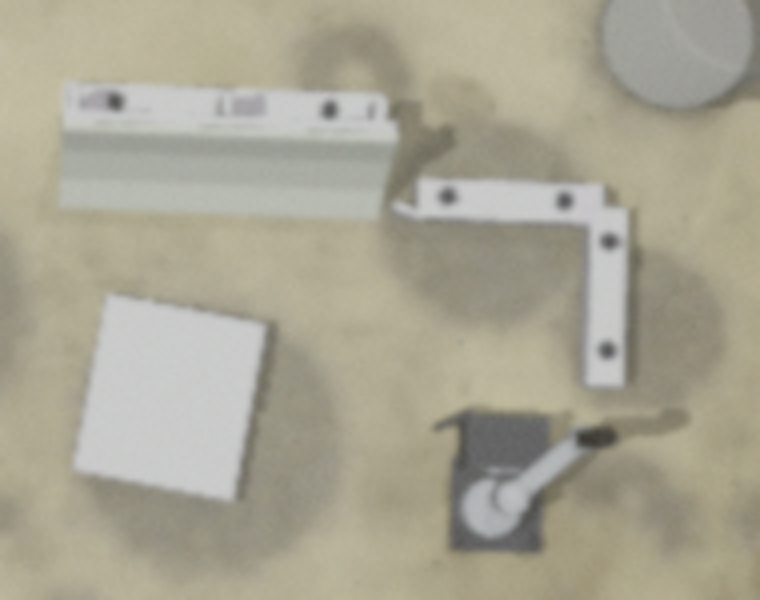

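View pics/sidez.png

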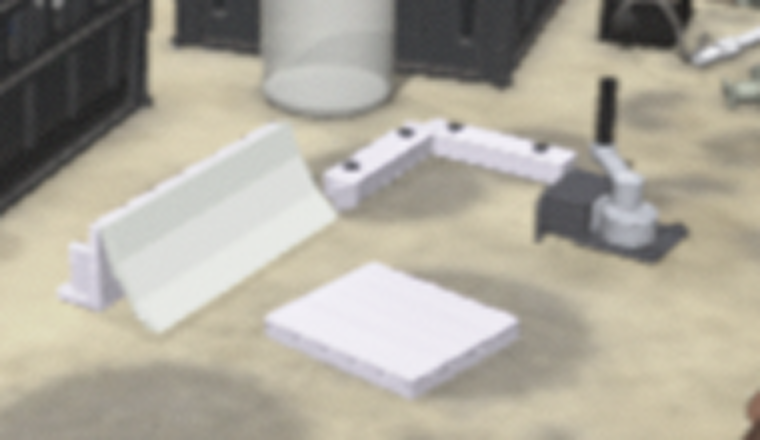

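```bash
cat > m.py <<'E'
from h import *
c=Cam("top"); s=Cam("side")
T=lambda x,y,z:c.onz((x+.5)/4-.5+320,(y+.5)/4-.5+150,z)
S=lambda x,y,z:s.onz((x+.5)/4-.5+260,(y+.5)/4-.5+180,z)
P=lambda n,a:print(n,np.round(a*1000,1))
A,B=T(59,207,0),T(381,219,0); P("foot top",A);P("",B);print(np.linalg.norm(A-B))
C,D=S(160,333,0),S(337,214,0); P("foot side",C);P("",D);print(np.linalg.norm(C-D))
cs=[T(*p,.012) for p in((107,294),(272,321),(238,501),(73,470))]
for q in cs:P("cov",q)
P("cen",np.mean(cs,0)); print([np.linalg.norm(cs[i]-cs[i-1]) for i in range(4)])
cs2=[S(*p,.012) for p in((265,318),(373,262),(519,322),(414,383))]
for q in cs2:P("cov side",q)
P("cen",np.mean(cs2,0)); print([np.linalg.norm(cs2[i]-cs2[i-1]) for i in range(4)])
P("back",T(417,219,.016));P("back",T(585,225,.016));P("end",T(587,228,.016));P("end",T(584,386,.016))
d=(B-A)/np.linalg.norm(B-A); yaw=np.arctan2(d[0],-d[1]); ey=-d; ex=np.array([-d[1]*1.,d[0],0]); ex=np.array([ey[1],-ey[0],0])
print("ex",ex,"ey",ey,"yaw",np.arctan2(ex[1],ex[0]))
d2=(D-C)/np.linalg.norm(D-C); print("side ey",-d2)
F=(A+B)/2; N=F-.160*ey-.05*ex; N[2]=.006; P("F",F);P("N",N);P("piv",N-.103*ex)
P("pin top",T(600,437,.08)); P("pin bottomtop",T(588,436,.039))
P("pinS top",S(608,80,.08)); 
E
python3 m.py
```

```text
foot top [628.8  11.7   0. ]
 [ 621.4 -169.6    0. ]
0.1814508556976987
foot side [629.4  12.    0. ]
 [ 624.3 -171.2    0. ]
0.18332138026430064
cov [578.4 -14.6  12. ]
cov [ 563.1 -106.1   12. ]
cov [463.5 -86.3  12. ]
cov [480.8   4.7  12. ]
cen [521.4 -50.6  12. ]
[np.float64(0.09951078172263841), np.float64(0.09277696768595471), np.float64(0.1015427379207016), np.float64(0.09262408905633951)]
cov side [578.9 -12.8  12. ]
cov side [ 562.9 -102.9   12. ]
cov side [462.7 -80.   12. ]
cov side [479.   8.  12.]
cen [520.9 -46.9  12. ]
[np.float64(0.1019875003876976), np.float64(0.09147148506366964), np.float64(0.10274959229251832), np.float64(0.08950789375560317)]
back [ 619.3 -186.5   16. ]
back [ 615.6 -279.5   16. ]
end [ 614.  -280.5   16. ]
end [ 526.4 -277.1   16. ]
ex [ 0.99917347 -0.04064941  0.        ] ey [ 0.04064941  0.99917347 -0.        ] yaw -0.04066061121669796
side ey [ 0.02808849  0.99960544 -0.        ]
F [625.1 -78.9   0. ]
N [ 568.7 -236.7    6. ]
piv [ 465.7 -232.6    6. ]
pin top [ 497.3 -266.2   80. ]
pin bottomtop [ 498.5 -272.    39. ]
pinS top [ 497.5 -268.2   80. ]
```

```bash
cat > g.py <<'E'
from h import *
F=np.array([.626,-.079,0]); YAW=-.038
ex=np.array([np.cos(YAW),np.sin(YAW),0]); ey=np.array([-ex[1],ex[0],0]); ez=np.array([0,0,1.])
def W(x,y,z): return F+(x*ex+y*ey+z*ez)/1000   # fence frame mm -> world
def fr(p): d=np.array(p)-F; return np.array([d@ex,d@ey,d@ez])*1000
def ori(yaw): # tool down, tool x at yaw
    x=np.array([np.cos(yaw),np.sin(yaw),0]); z=-ez; y=np.cross(z,x); return R.from_matrix(np.array([x,y,z]).T)
def st():
    o=ctrl.get_obs(); p=np.array(o["eef_pos"]); r=rot(o["eef_rot"]); return o,p,r
def row(p,r,P,Rt):
    return np.round(np.r_[r.inv().apply(np.array(P)-p)*1000,(r.inv()*Rt).as_rotvec()],3)
E
python3 - <<'E'
from g import *
o,p,r=st(); c=W(-104,26,0)
print(fr([.521,-.049,.012]),fr(p))
for z in (200,2): print(row(p,r,W(-185,26,z),ori(YAW)))
E
```

```text
[-106.06392478   25.9893028    12.        ] [-442.87970868 -488.91148158  209.98965697]
[ 4.10338e+02 -4.04048e+02  1.01810e+01 -0.00000e+00 -0.00000e+00
  3.29000e-01]
[ 4.10322e+02 -4.03970e+02  2.08181e+02 -0.00000e+00 -0.00000e+00
  3.29000e-01]
```

Call:
step_arm:
  targets: "50 -50 1 0 0 0.04; 100 -99 2 0 0 0.08; 151 -149 4 0 0 0.12; 202 -199 5 0 0 0.16; 252 -249 6 0 0 0.21; 303 -299 7 0 0 0.25; 354 -349 9 0 0 0.29; 404 -398 10 0 0 0.329"
  grip: 50

```text
time_s: 1.35
eef_pos: [0.4062, -0.1108, 0.2019]
eef_rot: [0.0, 1.0, -0.02, 0.001]
wrist_force: [1.5, -0.6, 0.8]
opening: 0.497
```

```bash
python3 - <<'E'
from g import *
o,p,r=st(); print(o["time_s"],fr(p),o["dq"].round(2),o["opening"])
for z in (150,30,2): print(row(p,r,W(-185,26,z),ori(YAW)))
E
```

```text
1.35 [-218.46103221  -40.16908021  201.85948055] [ 1.24  0.24 -0.18 -0.   -0.06  1.55] 0.49722836771146445
[ 3.3265e+01 -6.6273e+01  5.1852e+01  1.0000e-03 -1.0000e-03 -2.0000e-03]
[ 3.30950e+01 -6.63720e+01  1.71852e+02  1.00000e-03 -1.00000e-03
 -2.00000e-03]
[ 3.30550e+01 -6.63950e+01  1.99852e+02  1.00000e-03 -1.00000e-03
 -2.00000e-03]
```

Call:
step_arm:
  targets: "3.7 -7.6 0 0 0 0; 3.7 -7.6 50 0 0 0; 3.7 -7.6 100 0 0 0; 3.7 -7.6 150 0 0 0; 3.7 -7.6 160 0 0 0; 3.7 -7.6 160 0 0 0"

```text
time_s: 2.1
eef_pos: [0.4095, -0.1058, 0.0419]
eef_rot: [-0.0, 1.0, -0.019, -0.0]
wrist_force: [0.6, 0.1, 0.1]
opening: 0.501
```

```bash
python3 - <<'E'
from g import *
o,p,r=st(); print(o["time_s"],fr(p),o["dq"].round(2),o["wrist_force"])
for z in (2,): print(row(p,r,W(-185,26,z),ori(YAW)))
Cam("side").save("pics/s1.png",(240,80,460,290),3)
E
```

```text
2.1 [-215.35448791  -34.97572923   41.89524868] [ 0.   -0.04 -0.03 -0.    0.    0.  ] [0.60264632 0.13763058 0.10317892]
[ 3.0318e+01 -6.0999e+01  3.9888e+01 -0.0000e+00  0.0000e+00 -1.0000e-03]
```

View pics/s1.png

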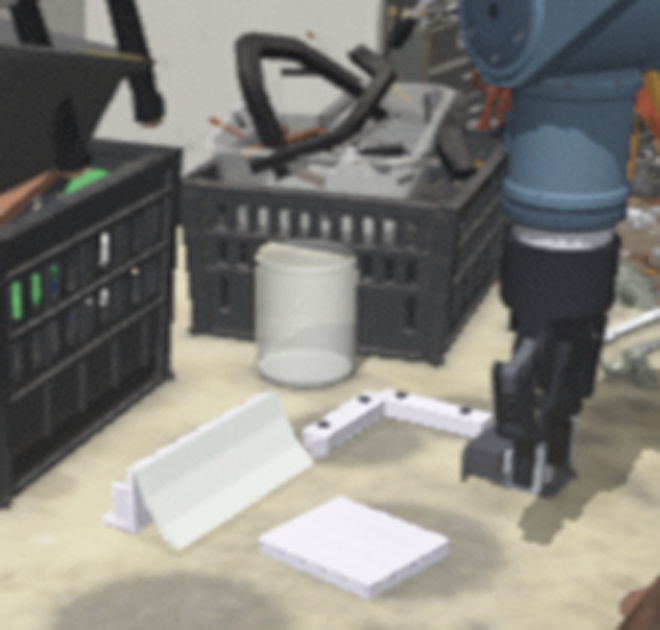

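Call:
step_arm:
  targets: "15 -30 10 0 0 0; 30 -61 20 0 0 0; 30.3 -61 32 0 0 0; 30.3 -61 40 0 0 0; 30.3 -61 40 0 0 0"

```text
time_s: 2.78
eef_pos: [0.4416, -0.046, 0.0014]
eef_rot: [0.0, 1.0, -0.02, -0.0]
wrist_force: [-0.3, -0.4, -0.2]
opening: 0.5
```

```bash
python3 - <<'E'
from g import *
o,p,r=st(); print(o["time_s"],fr(p),o["dq"].round(2),o["wrist_force"])
Cam("side").save("pics/s2.png",(240,80,460,290),3)
Cam("top").save("pics/t2.png",(320,150,510,300),4)
E
```

```text
2.775 [-185.54055618   25.95684719    1.38570322] [-0.   -0.01 -0.    0.    0.01  0.  ] [-0.28722407 -0.4163851  -0.1975505 ]
```

View pics/s2.png

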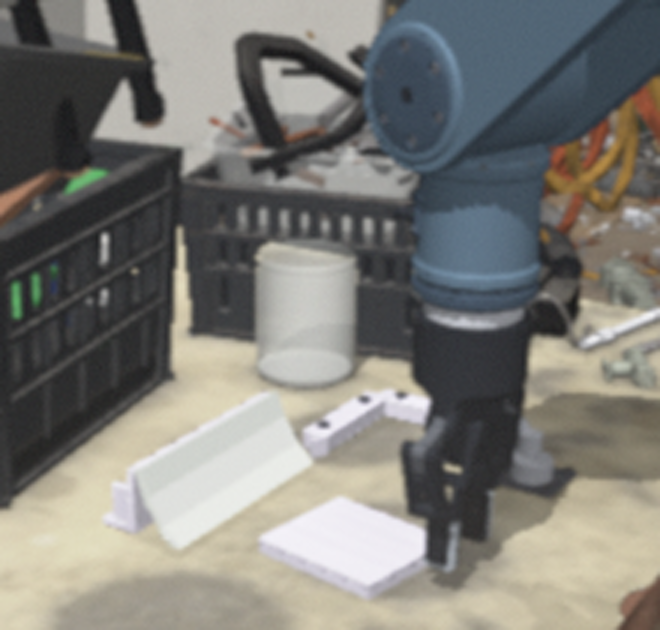

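View pics/t2.png

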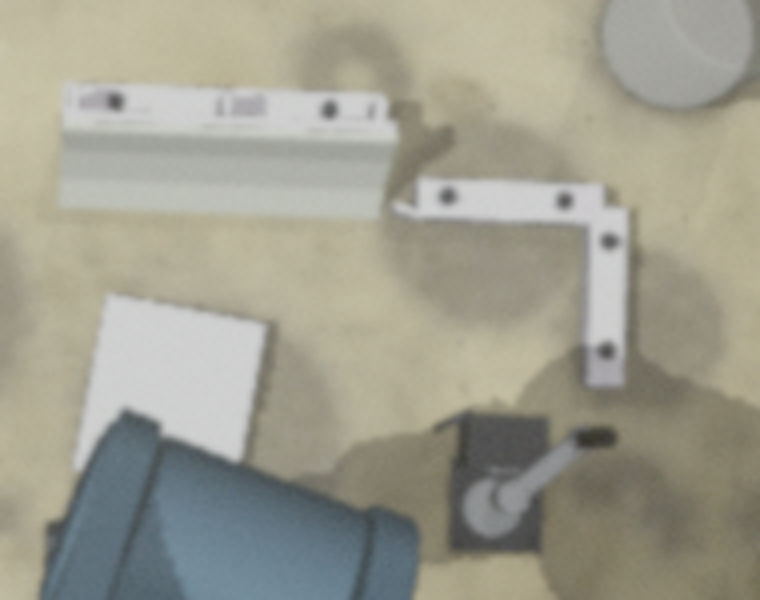

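Call:
step_arm:
  targets: "10 0 0 0 0 0; 20 0 0 0 0 0; 30 0 0 0 0 0; 40 0 0 0 0 0; 50 0 0 0 0 0; 60 0 0 0 0 0; 68 0 0 0 0 0; 72 0 0 0 0 0"

```text
time_s: 3.88
eef_pos: [0.5144, -0.0481, 0.0014]
eef_rot: [0.0, 1.0, -0.019, 0.0]
wrist_force: [0.2, -0.3, -0.9]
opening: 0.502
```

```bash
python3 - <<'E'
from g import *
o,p,r=st(); print(o["time_s"],fr(p),o["dq"].round(2),o["wrist_force"])
Cam("side").save("pics/s3.png",(240,80,460,290),3)
Cam("top").save("pics/t3.png",(320,150,510,300),4)
E
```

```text
3.875 [-112.70041754   26.64353981    1.36384339] [ 0.02  0.05 -0.07  0.    0.02  0.02] [ 0.24617802 -0.27208522 -0.87593353]
```

View pics/s3.png

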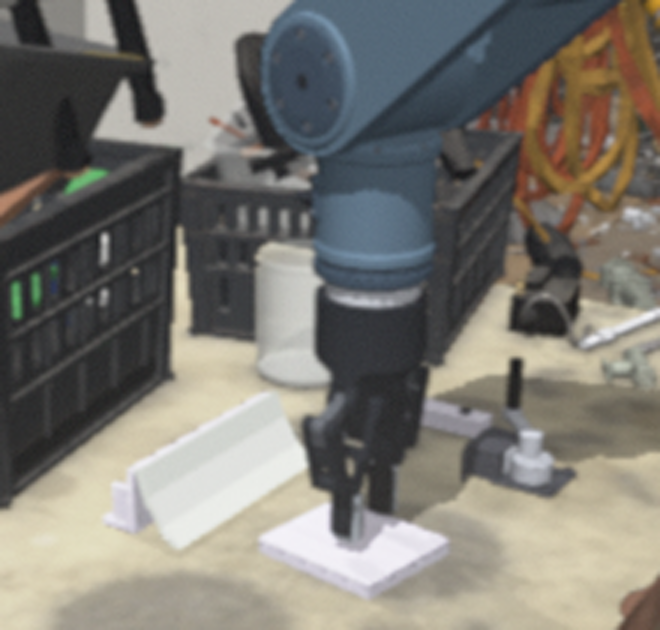

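View pics/t3.png

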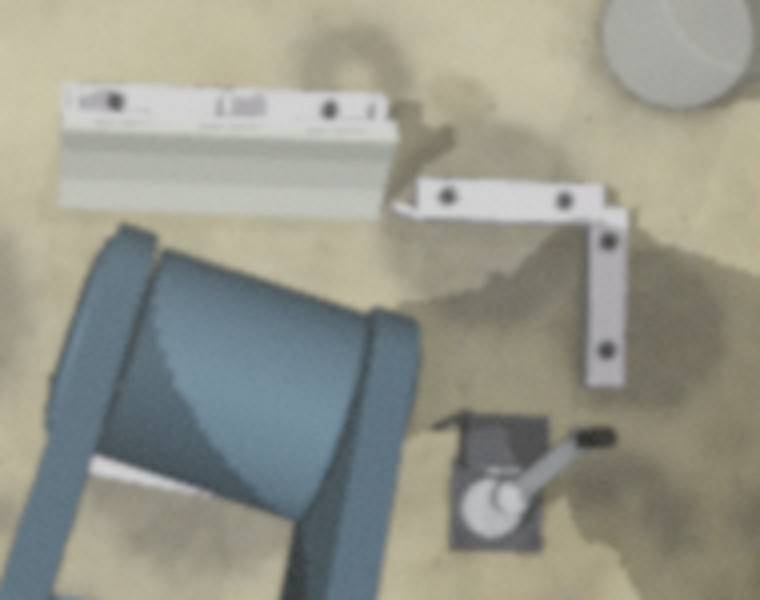

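```bash
python3 - <<'E'
from g import *
s=Cam("side")
for y in (21,28,35):
  for z in (0,5,12,15):
    u=s.proj(W(-185,26+y,z)); print(y,z,((u-[240,80])*3).round(), ((s.proj(W(-112.7,26.6+y,z))-[240,80])*3).round())
E
```

```text
21 0 [439. 595.] [346. 567.]
21 5 [439. 589.] [346. 561.]
21 12 [440. 580.] [347. 552.]
21 15 [440. 576.] [347. 548.]
28 0 [434. 600.] [341. 571.]
28 5 [435. 593.] [341. 565.]
28 12 [435. 584.] [342. 556.]
28 15 [435. 580.] [342. 552.]
35 0 [429. 604.] [336. 575.]
35 5 [430. 597.] [336. 569.]
35 12 [430. 588.] [336. 560.]
35 15 [430. 584.] [336. 556.]
```

Call:
step_arm:
  targets: "0 0 -10 0 0 0; -35 0 -20 0 0 0; -72 0 -10 0 0 0; -73 0 0 0 0 0; -73 0 4 0 0 0; -73 0 7 0 0 0; -73 0 7 0 0 0"

```text
time_s: 4.9
eef_pos: [0.4416, -0.0455, -0.0056]
eef_rot: [0.0, 1.0, -0.019, 0.0]
wrist_force: [-0.3, -0.1, 0.1]
opening: 0.493
```

```bash
python3 - <<'E'
from g import *
o,p,r=st(); print(o["time_s"],fr(p),o["dq"].round(2),o["wrist_force"])
Cam("side").save("pics/s4.png",(340,200,440,290),7)
E
```

```text
4.9 [-185.53001398   26.51651447   -5.59795406] [ 0.   -0.01  0.    0.    0.   -0.  ] [-0.33090991 -0.137874    0.05110995]
```

View pics/s4.png

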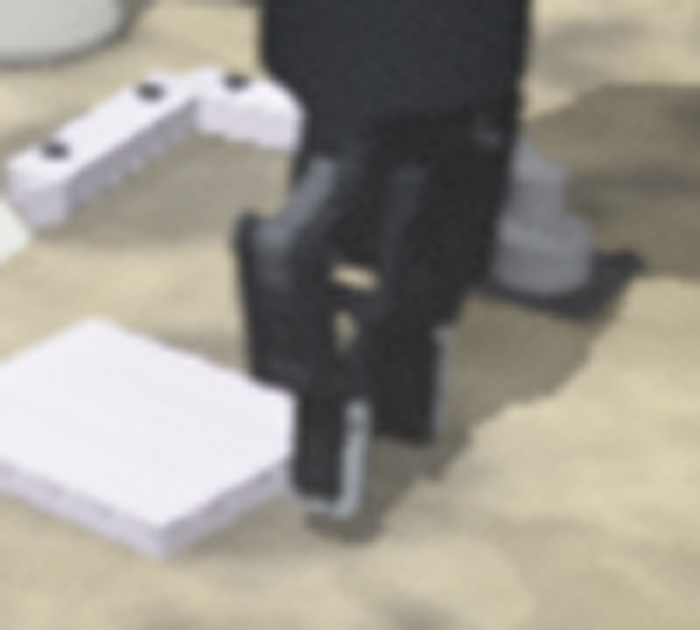

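Call:
step_arm:
  targets: "0 0 2 0 0 0; 0 0 4 0 0 0; 0 0 4 0 0 0"

```text
time_s: 5.32
eef_pos: [0.4408, -0.0452, -0.0098]
eef_rot: [-0.0, 1.0, -0.019, -0.0]
wrist_force: [-0.9, 0.5, 1.1]
opening: 0.501
```

```bash
python3 - <<'E'
from g import *
o,p,r=st(); print(o["time_s"],fr(p),o["wrist_force"])
s=Cam("side");s.save("pics/s5.png",(340,200,440,290),7)
for y in (21,28):
  for z in (0,5): print(y,z,((s.proj(W(-185,26+y,z))-[340,200])*7).round())
E
```

```text
5.325 [-186.3716871    26.71179705   -9.7901251 ] [-0.85094703  0.50077843  1.09103124]
21 0 [324. 549.]
21 5 [325. 534.]
28 0 [313. 559.]
28 5 [314. 544.]
```

View pics/s5.png

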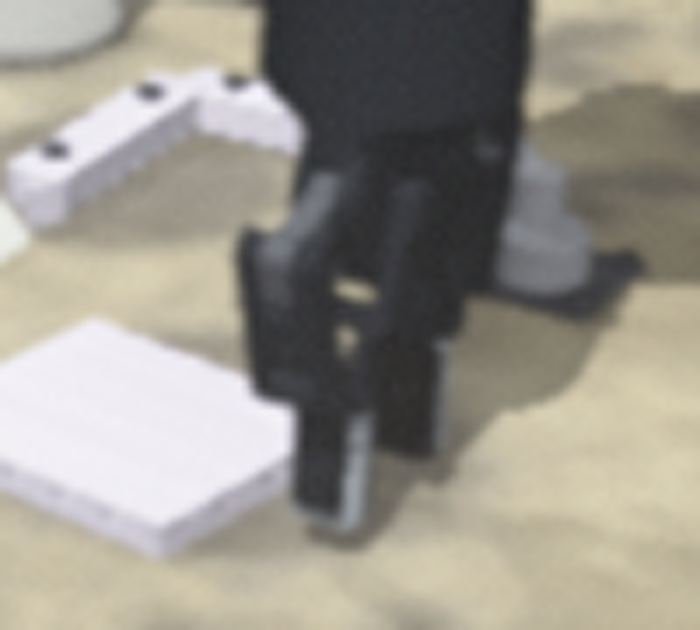

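Call:
step_arm:
  targets: "0 0 1.5 0 0 0; 0 0 3 0 0 0; 0 0 3 0 0 0"

```text
time_s: 5.75
eef_pos: [0.4408, -0.0453, -0.0127]
eef_rot: [-0.0, 1.0, -0.019, -0.0]
wrist_force: [0.3, -0.1, -0.3]
opening: 0.501
```

Call:
step_arm:
  targets: "0 0 1.5 0 0 0; 0 0 1.5 0 0 0"

```text
time_s: 6.0
eef_pos: [0.4408, -0.0453, -0.0142]
eef_rot: [-0.0, 1.0, -0.019, -0.0]
wrist_force: [-0.7, 0.6, -0.3]
opening: 0.499
```

```bash
python3 - <<'E'
from g import *
o,p,r=st(); print(o["time_s"],fr(p),o["wrist_force"])
s=Cam("side");s.save("pics/s6.png",(340,200,440,290),7)
E
```

```text
6.0 [-186.32329784   26.67894577  -14.21131035] [-0.7075609   0.63039047 -0.34640956]
```

View pics/s6.png

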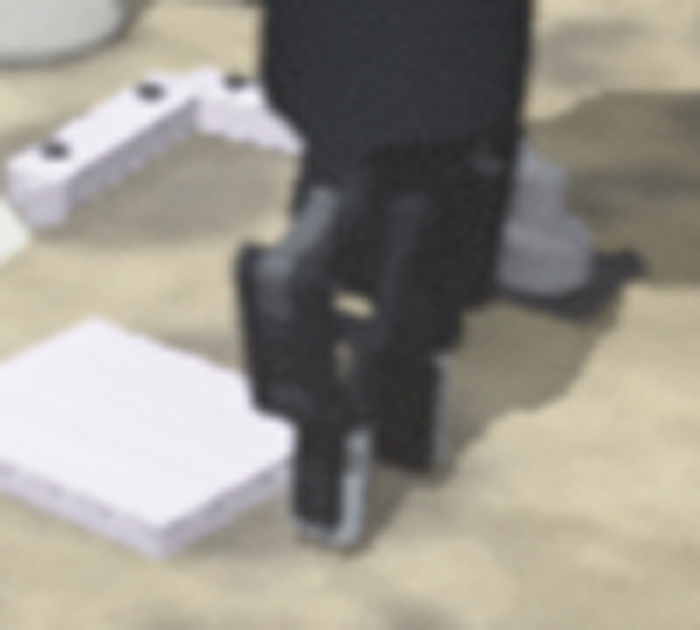

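Call:
step_arm:
  targets: "0 0 1 0 0 0; 0 0 1 0 0 0"

```text
time_s: 6.3
eef_pos: [0.4409, -0.0453, -0.0152]
eef_rot: [-0.0, 1.0, -0.019, -0.0]
wrist_force: [-0.1, -0.5, 1.2]
opening: 0.504
```

Call:
step_arm:
  targets: "10 0 0 0 0 0; 20 0 0 0 0 0; 30 0 0 0 0 0; 40 0 0 0 0 0; 50 0 0 0 0 0; 60 0 0 0 0 0; 68 0 0 0 0 0; 70 0 0 0 0 0"

```text
time_s: 7.3
eef_pos: [0.5115, -0.048, -0.0151]
eef_rot: [0.0, 1.0, -0.019, 0.0]
wrist_force: [-0.3, -0.1, 1.0]
opening: 0.498
```

```bash
python3 - <<'E'
from g import *
o,p,r=st(); print(o["time_s"],fr(p),o["dq"].round(2),o["wrist_force"])
Cam("side").save("pics/s7.png",(240,80,460,290),3)
E
```

```text
7.3 [-115.6437359    26.62376907  -15.08846395] [ 0.01  0.02 -0.02 -0.    0.02  0.  ] [-0.30259749 -0.09898687  0.9792455 ]
```

View pics/s7.png

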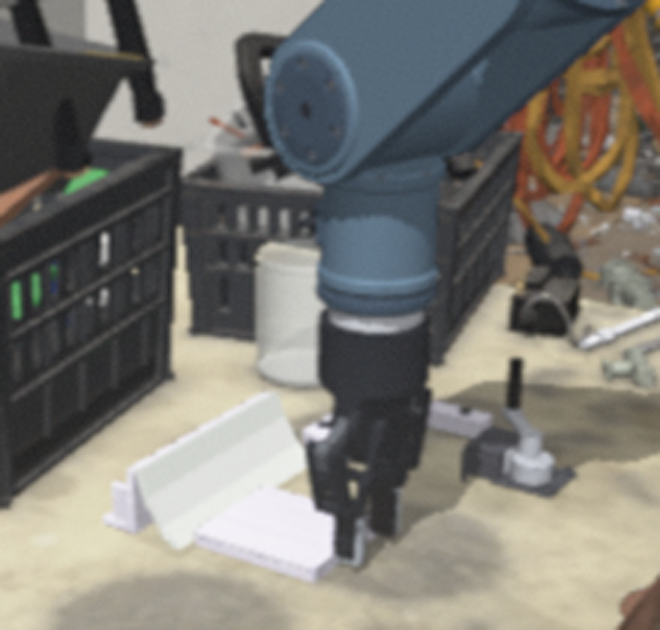

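Call:
step_arm:
  targets: "8 0 0 0 0 0; 16 0 0 0 0 0; 24 0 0 0 0 0; 32 0 0 0 0 0; 40 0 0 0 0 0; 48 0 0 0 0 0; 56 0 0 0 0 0; 60 0 0 0 0 0"

```text
time_s: 8.35
eef_pos: [0.5723, -0.0505, -0.0145]
eef_rot: [0.0, 1.0, -0.019, 0.001]
wrist_force: [-2.5, -0.0, 1.9]
opening: 0.503
```

```bash
python3 - <<'E'
from g import *
o,p,r=st(); print(o["time_s"],fr(p),o["wrist_force"])
Cam("side").save("pics/s8.png",(240,80,460,290),3)
E
```

```text
8.35 [-54.78170592  26.39894613 -14.53198807] [-2.53649205 -0.04851909  1.93381981]
```

View pics/s8.png

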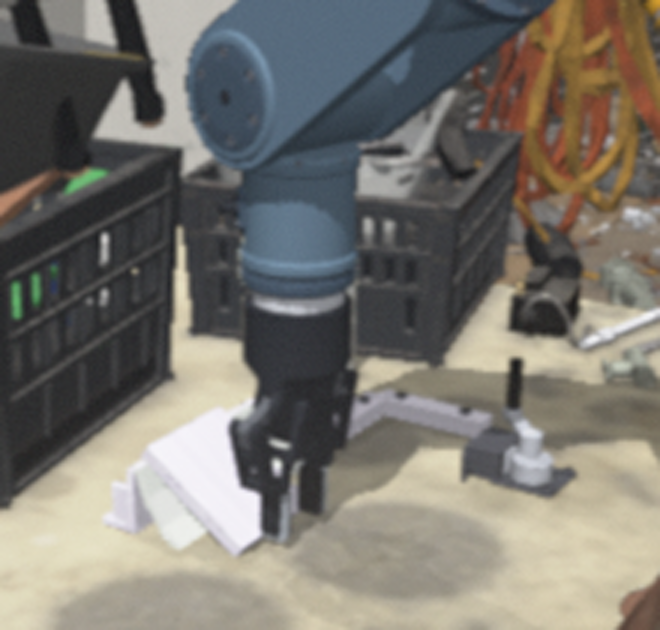

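Call:
step_arm:
  targets: "6 0 0 0 0 0; 12 0 0 0 0 0; 18 0 0 0 0 0; 23 0 0 0 0 0; 26 0 0 0 0 0; 26 0 0 0 0 0"

```text
time_s: 9.15
eef_pos: [0.5974, -0.0513, -0.015]
eef_rot: [0.0, 1.0, -0.019, 0.0]
wrist_force: [-0.2, 0.2, -0.3]
opening: 0.5
```

```bash
python3 - <<'E'
from g import *
o,p,r=st(); print(o["time_s"],fr(p),o["wrist_force"])
s=Cam("side");s.save("pics/s9.png",(260,170,380,290),5)
for x in (-20,-10,0):print(x,((s.proj(W(x,26+45,0))-[260,170])*5).round())
E
```

```text
9.15 [-29.60160255  26.59907426 -15.03993587] [-0.22047816  0.17762771 -0.28257139]
-20 [263. 459.]
-10 [244. 452.]
0 [225. 446.]
```

View pics/s9.png

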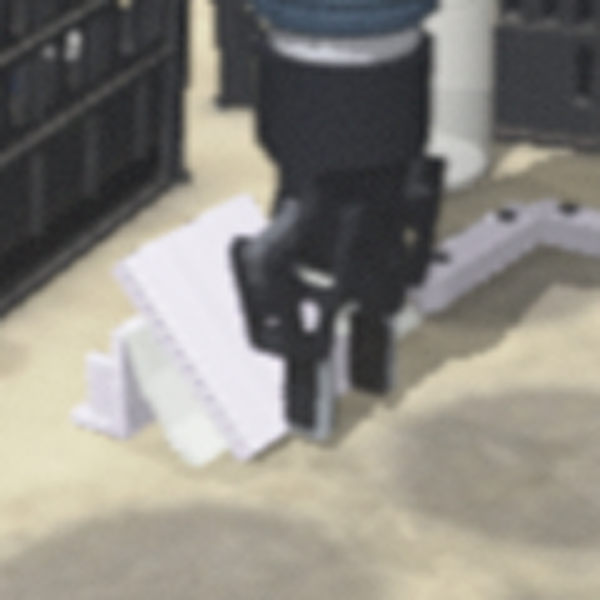

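Call:
step_arm:
  targets: "2 0 0 0 0 0; 4 0 0 0 0 0; 6 0 0 0 0 0; 7 0 0 0 0 0"

```text
time_s: 9.7
eef_pos: [0.6039, -0.0515, -0.0152]
eef_rot: [-0.0, 1.0, -0.019, -0.0]
wrist_force: [-2.4, 0.2, 0.8]
opening: 0.505
```

```bash
python3 - <<'E'
from g import *
o,p,r=st(); print(o["time_s"],fr(p),o["wrist_force"])
s=Cam("side");s.save("pics/s10.png",(260,170,380,290),5)
E
```

```text
9.7 [-23.16935603  26.63173813 -15.15964631] [-2.39779226  0.22449874  0.84392325]
```

View pics/s10.png

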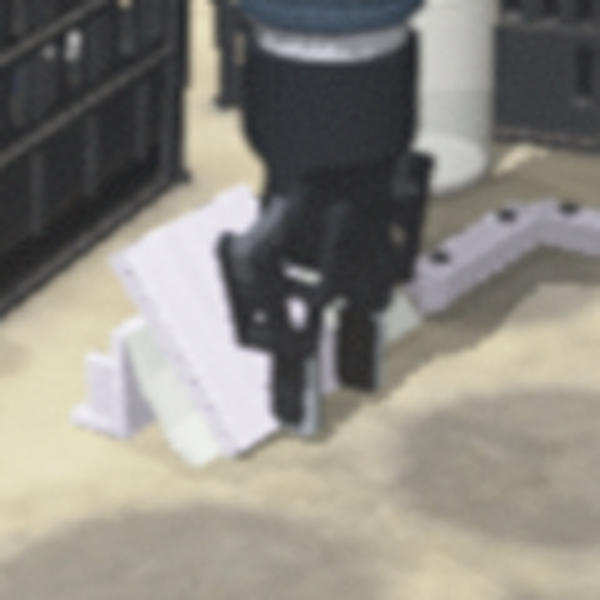

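Call:
step_arm:
  targets: "2 0 0 0 0 0; 3.5 0 0 0 0 0; 5 0 0 0 0 0"

```text
time_s: 10.12
eef_pos: [0.6089, -0.0517, -0.0151]
eef_rot: [-0.0, 1.0, -0.019, -0.0]
wrist_force: [-1.7, 0.3, 0.2]
opening: 0.503
```

```bash
python3 - <<'E'
from g import *
o,p,r=st(); print(o["time_s"],fr(p),o["wrist_force"])
s=Cam("side");s.save("pics/s11.png",(260,170,380,290),5)
E
```

```text
10.125 [-18.12566929  26.61482322 -15.14328308] [-1.66816556  0.33804417  0.17261402]
```

View pics/s11.png

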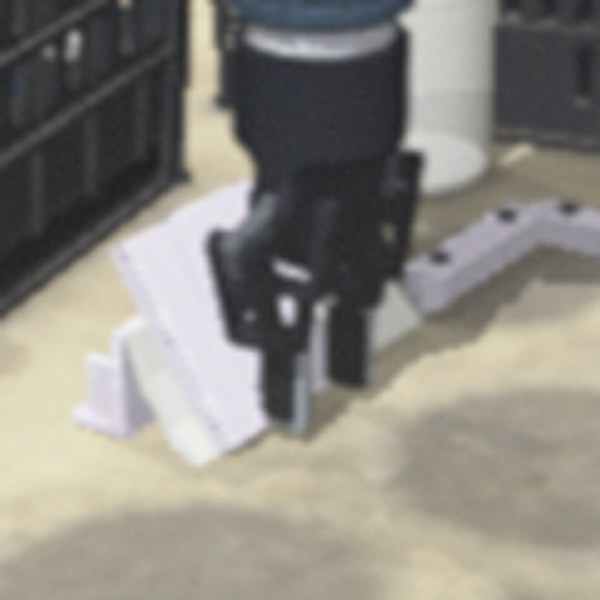

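Call:
step_arm:
  targets: "1 0 0 0 0 0; 2 0 0 0 0 0; 2 0 0 0 0 0"

```text
time_s: 10.55
eef_pos: [0.6091, -0.0517, -0.0153]
eef_rot: [-0.0, 1.0, -0.019, -0.002]
wrist_force: [-9.1, -1.0, 5.5]
opening: 0.499
```

Call:
step_arm:
  targets: "1 0 0 0 0 0; 2 0 0 0 0 0; 2 0 0 0 0 0"

```text
time_s: 10.92
eef_pos: [0.6092, -0.0517, -0.0154]
eef_rot: [-0.0, 1.0, -0.019, -0.004]
wrist_force: [-16.4, -0.5, 12.2]
opening: 0.499
```

```bash
python3 - <<'E'
from g import *
o,p,r=st(); print(o["time_s"],fr(p),o["wrist_force"])
s=Cam("side");s.save("pics/s12.png",(260,170,380,290),5)
E
```

```text
10.925 [-17.8376708   26.67381185 -15.40071971] [-16.40648089  -0.47360193  12.19842537]
```

View pics/s12.png

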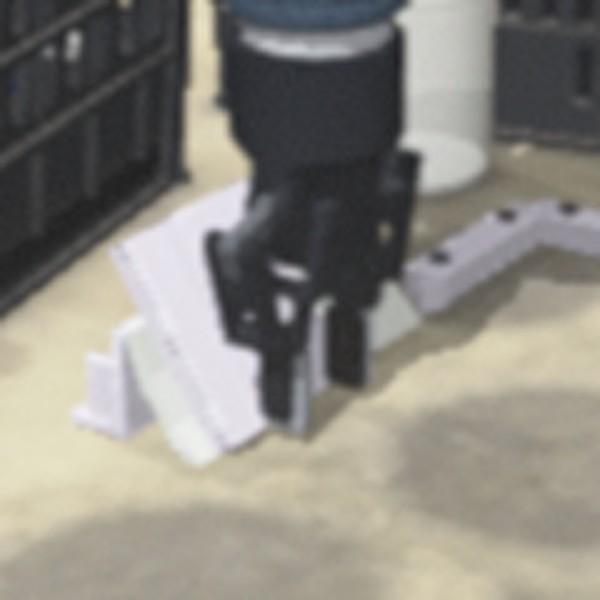

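Call:
step_arm:
  targets: "-4 0 0 0 0 0; -12 0 0 0 0 0; -30 0 0 0 0 0; -60 0 -5 0 0 0; -80 0 -50 0 0 0; -80 0 -105 0 0 0; -80 0 -165 0 0 0; -80 0 -185 0 0 0"

```text
time_s: 11.98
eef_pos: [0.5357, -0.0496, 0.175]
eef_rot: [0.001, 1.0, -0.019, 0.004]
wrist_force: [0.5, -0.4, -0.1]
opening: 0.503
```

```bash
python3 - <<'E'
from g import *
o,p,r=st(); print(o["time_s"],fr(p),o["wrist_force"])
s=Cam("side");s.save("pics/s13.png",(260,170,380,290),5)
s=Cam("top");s.save("pics/t13.png",(320,150,510,300),4)
E
```

```text
11.975 [-91.38774923  25.94245356 175.02684707] [ 0.46363621 -0.37944753 -0.11488575]
```

View pics/s13.png

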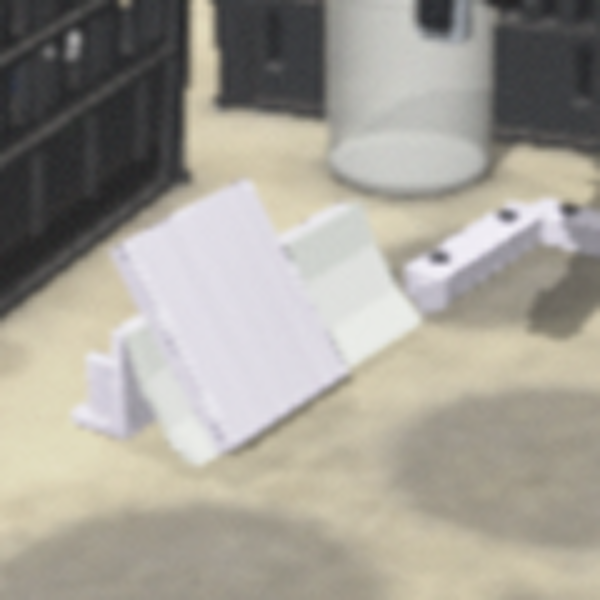

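View pics/t13.png

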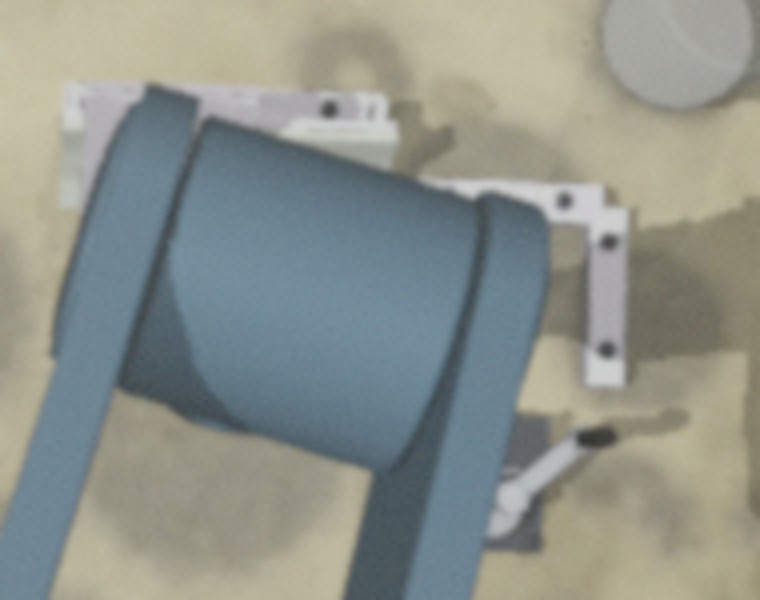

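```bash
python3 - <<'E'
from g import *
s=Cam("side");t=Cam("top")
S=lambda x,y,z:fr(s.onz((x+.5)/5-.5+260,(y+.5)/5-.5+170,z)).round(1)
print("top corners",S(112,250,.09),S(250,183,.09)); print("foot",S(232,452,.004),S(350,372,.004))
print("bin base",fr(s.onz(238,243,0)),fr(s.onz(298,200,0)), fr(t.onz(328,135,0)),fr(t.onz(484,115,0)))
print("toolbox",fr(s.onz(130,337,0)),fr(s.onz(233,270,0)),fr(t.onz(287,160,0)))
print("bucket",fr(t.onz(488,175,0)))
for z in (100,150,200): print(z, s.proj(W(100,60,z)),t.proj(W(100,60,z)))
E
```

```text
top corners [44.5 90.8 90. ] [39.9 -4.3 90. ]
foot [-8.1 78.8  4. ] [ -7.  -15.8   4. ]
bin base [175.39008166  91.44070558   0.        ] [ 222.6436851  -208.50046976    0.        ] [150.8718143  110.52325332   0.        ] [ 209.12142376 -242.891044      0.        ]
toolbox [ 79.89296294 469.58694971   0.        ] [ 96.47052469 195.06993849   0.        ] [ 90.11767325 201.51586566   0.        ]
bucket [  71.39465923 -253.95432567    0.        ]
100 [270.4575942  205.28679338] [351.70398884 146.73821906]
150 [269.59149138 183.77336956] [353.00441272 140.31250955]
200 [268.69344436 161.46647301] [354.45226847 133.15830345]
```

```bash
python3 - <<'E'
import cv2
a=cv2.imread("pics/top0.png")[20:220,280:540]; cv2.imwrite("pics/tb.png",cv2.resize(a,None,fx=3,fy=3,interpolation=cv2.INTER_CUBIC))
E
```

```text
(no output)
```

View pics/tb.png

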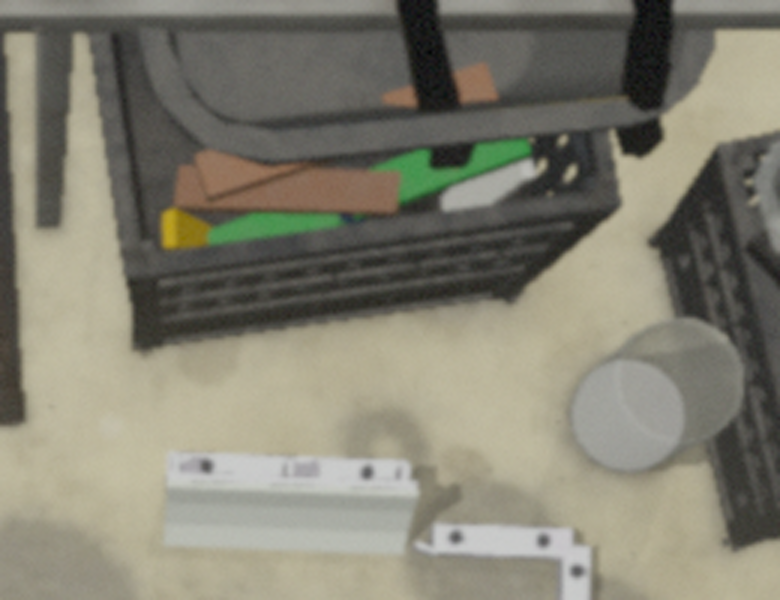

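```bash
python3 - <<'E'
from g import *
o,p,r=st(); print(o["q"].round(3))
for y in (-1.57,1.57): print(row(p,r,W(-70,37,200),ori(YAW+y)))
E
```

```text
[-0.313  0.132  1.748  0.     1.26   1.296]
[ 24.328 -10.321 -30.512  -0.     -0.      1.57 ]
[ 24.328 -10.321 -30.512   0.     -0.     -1.57 ]
```

Call:
step_arm:
  targets: "22 -2 0 0 0 -0.18; 45 -4 0 0 0 -0.36; 68 -6 0 0 0 -0.54; 90 -8 0 0 0 -0.72; 112 -10 0 0 0 -0.9; 135 -12 0 0 0 -1.08; 158 -12 0 0 0 -1.26; 180 -12 0 0 0 -1.44"
  grip: 0

```text
time_s: 13.18
eef_pos: [0.7127, -0.0434, 0.1664]
eef_rot: [-0.002, 0.762, 0.647, -0.001]
wrist_force: [0.3, 0.0, -0.0]
opening: -0.003
```

```bash
python3 - <<'E'
from g import *
o,p,r=st(); print(o["time_s"],fr(p),o["wrist_force"],o["opening"],o["q"].round(3))
for z in (120,85,68): print(row(p,r,W(88,38,z),ori(YAW+1.5708)))
s=Cam("side");s.save("pics/s14.png",(220,80,380,280),3.5)
E
```

```text
13.175 [ 85.25204294  38.85506265 166.40201735] [ 0.31977074  0.02007164 -0.0344442 ] -0.0032453162995320015 [-0.227  0.522  1.25   0.     1.374 -0.064]
[-5.2100e-01  3.0320e+00  4.6389e+01 -4.0000e-03 -1.0000e-03 -1.2500e-01]
[-5.3300e-01  3.1830e+00  8.1389e+01 -4.0000e-03 -1.0000e-03 -1.2500e-01]
[-5.3800e-01  3.2560e+00  9.8389e+01 -4.0000e-03 -1.0000e-03 -1.2500e-01]
```

View pics/s14.png

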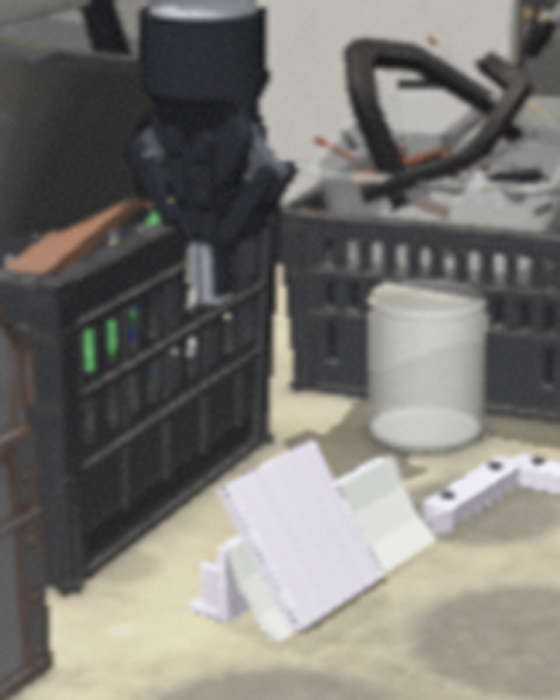

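```bash
python3 - <<'E'
from g import *
s=Cam("side")
for z in (158,166,174,182,190): print(z,((s.proj(W(85.3,38.9,z))-[220,80])*3.5).round())
E
```

```text
158 [213. 346.]
166 [213. 334.]
174 [212. 321.]
182 [212. 309.]
190 [211. 296.]
```

Call:
step_arm:
  targets: "-0.5 3.2 30 0 0 -0.125; -0.5 3.2 60 0 0 -0.125; -0.5 3.2 90 0 0 -0.125; -0.5 3.2 108 0 0 -0.125; -0.5 3.2 111 0 0 -0.125"

```text
time_s: 13.9
eef_pos: [0.7143, -0.0443, 0.0562]
eef_rot: [-0.002, 0.723, 0.691, -0.001]
wrist_force: [0.9, 1.2, 0.5]
opening: 0.002
```

```bash
python3 - <<'E'
from g import *
o,p,r=st(); print(o["time_s"],fr(p),o["wrist_force"])
s=Cam("side");s.save("pics/s15.png",(220,130,380,280),4)
E
```

```text
13.9 [86.93577518 38.01519136 56.16018956] [0.89125222 1.22985511 0.53027716]
```

View pics/s15.png

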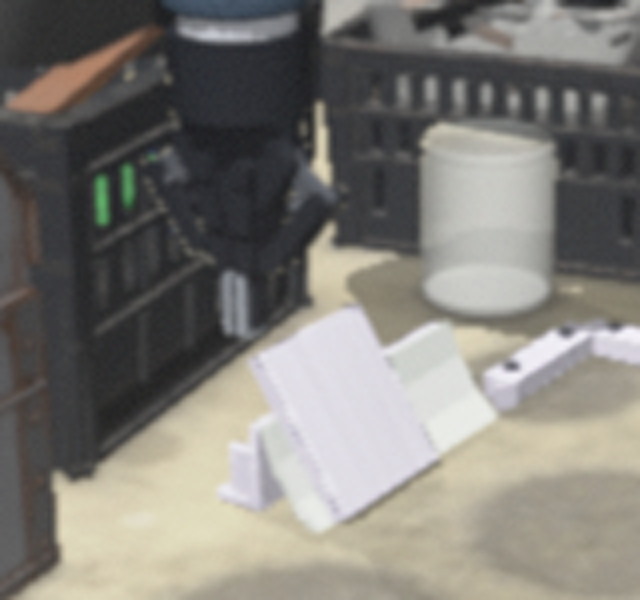

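```bash
python3 - <<'E'
from g import *
s=Cam("side")
for x in (76,87,98):
  for z in (56,66,74): print(x,z,((s.proj(W(x,38,z))-[220,130])*4).round(),((s.proj(W(x,49,z))-[220,130])*4).round())
E
```

```text
76 56 [263. 371.] [251. 378.]
76 66 [262. 355.] [250. 361.]
76 74 [262. 341.] [250. 348.]
87 56 [247. 367.] [235. 373.]
87 66 [247. 350.] [235. 357.]
87 74 [246. 337.] [234. 343.]
98 56 [232. 362.] [220. 369.]
98 66 [231. 346.] [219. 352.]
98 74 [231. 333.] [219. 339.]
```

Call:
step_arm:
  targets: "0 -8 0 0 0 0; 0 -16 0 0 0 0; 0 -22 0 0 0 0; 0 -28 0 0 0 0; 0 -34 0 0 0 0; 0 -40 0 0 0 0"

```text
time_s: 14.75
eef_pos: [0.6774, -0.0433, 0.0603]
eef_rot: [0.001, 0.723, 0.691, 0.001]
wrist_force: [2.4, 0.1, 3.7]
opening: 0.003
```

```bash
python3 - <<'E'
from g import *
o,p,r=st(); print(o["time_s"],fr(p),o["wrist_force"])
s=Cam("side");s.save("pics/s16.png",(220,130,380,280),4)
E
```

```text
14.75 [50.05356876 37.67184433 60.31892256] [2.374976   0.09052967 3.687057  ]
```

View pics/s16.png

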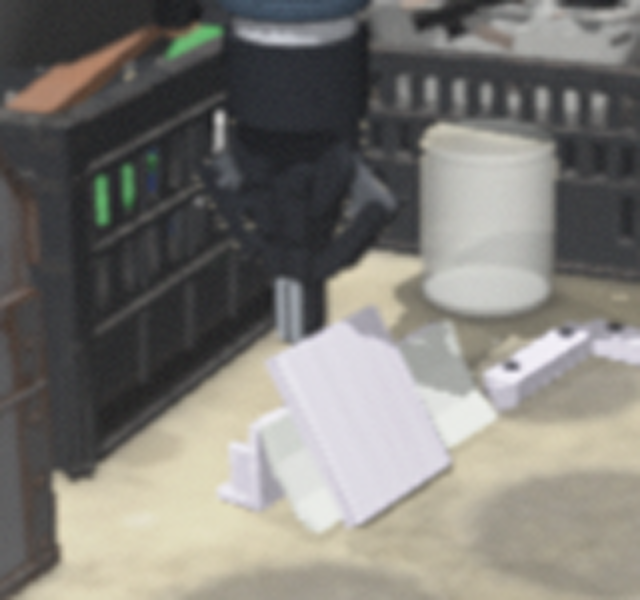

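```bash
python3 - <<'E'
from g import *
s=Cam("side");s.save("pics/s17.png",(270,180,350,270),8)
s=Cam("wrist");s.save("pics/w17.png")
s=Cam("top");s.save("pics/t17.png",(320,120,440,220),6)
E
```

```text
(no output)
```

View pics/s17.png

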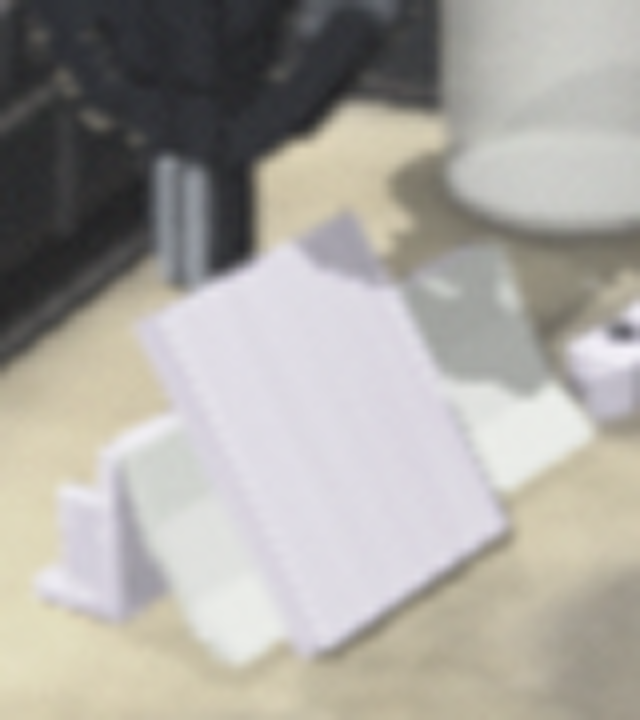

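View pics/w17.png

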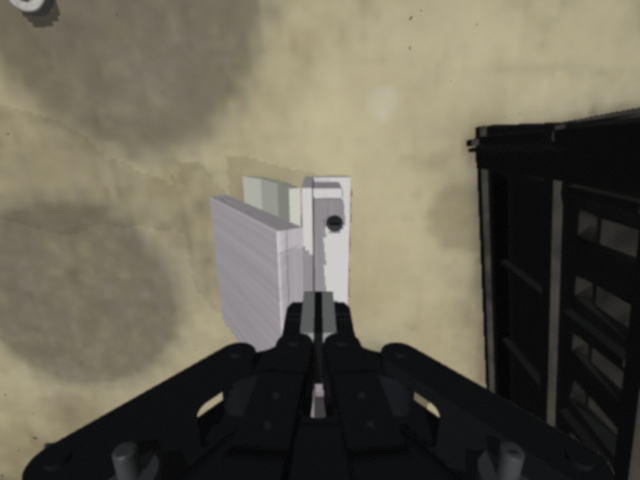

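View pics/t17.png

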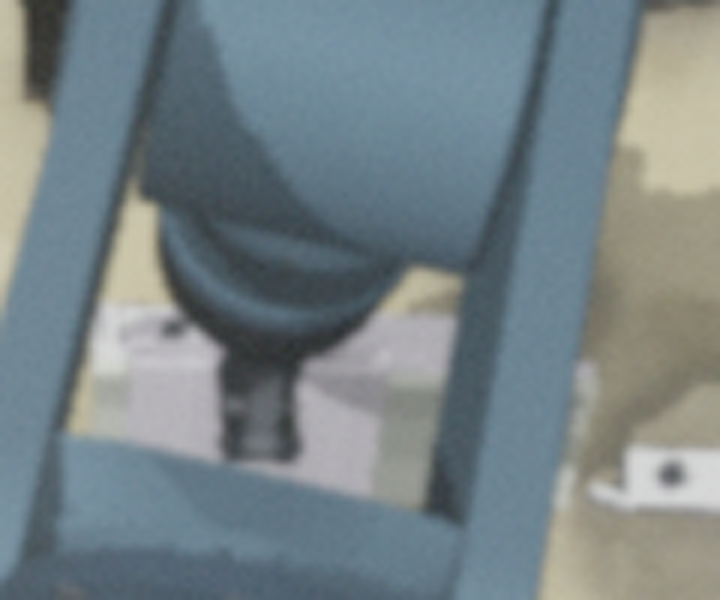

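Call:
step_arm:
  targets: "0 6 -20 0 0 0; 0 6 -60 0 0 0.18; 0 -15 -70 0 0 0.36; 0 -45 -70 0 0 0.54; 0 -80 -70 0 0 0.72; 0 -110 -70 0 0 0.9; 0 -125 -60 0 0 1.08; 0 -130 -40 0 0 1.26"
  grip: 50

```text
time_s: 15.95
eef_pos: [0.5449, -0.037, 0.0983]
eef_rot: [-0.0, 0.992, 0.13, -0.001]
wrist_force: [0.4, 0.5, -0.6]
opening: 0.502
```

```bash
python3 - <<'E'
from g import *
o,p,r=st(); print(o["time_s"],fr(p),o["wrist_force"])
print(row(p,r,W(-75,36,30),ori(YAW)))
s=Cam("side");s.save("pics/s18.png",(220,130,380,280),4)
s.save("pics/s18z.png",(270,180,350,270),8)
E
```

```text
15.95 [-82.6562372   38.92151778  98.27857169] [ 0.40229468  0.45759109 -0.61659198]
[ 6.5680e+00  5.0990e+00  6.8264e+01 -1.0000e-03  2.0000e-03  2.9900e-01]
```

View pics/s18.png

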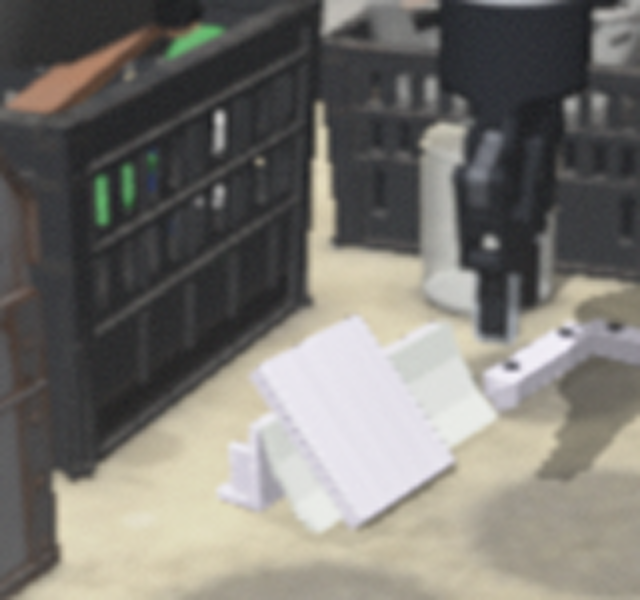

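```bash
python3 - <<'E'
from g import *
s=Cam("side")
S=lambda x,y,z:fr(s.onz((x+.5)/4-.5+220,(y+.5)/4-.5+130,z)).round(1)
print(S(353,525,.0),S(453,463,.008),S(335,513,.0))
E
```

```text
[-9.3 73.6  0. ] [-21.5  -7.1   8. ] [ 6.9 67.6  0. ]
```

Call:
step_arm:
  targets: "5 5 30 0 0 0.15; 5 5 60 0 0 0.299; 5 5 95 0 0 0.299; 5 5 110 0 0 0.299; 5 5 113 0 0 0.299; 5 5 113 0 0 0.299"

```text
time_s: 16.8
eef_pos: [0.5534, -0.0409, -0.0132]
eef_rot: [0.0, 1.0, -0.016, 0.001]
wrist_force: [0.5, -0.3, -0.6]
opening: 0.506
```

```bash
python3 - <<'E'
from g import *
o,p,r=st(); print(o["time_s"],fr(p),o["wrist_force"])
print(row(p,r,W(-75,36,-15),ori(YAW)))
E
```

```text
16.8 [-74.0103542   35.26878324 -13.21172934] [ 0.45169582 -0.32882341 -0.59318168]
[-9.870e-01 -7.390e-01  1.787e+00  0.000e+00 -1.000e-03  7.000e-03]
```

Call:
step_arm:
  targets: "10 0 2 0 0 0.007; 20 0 2 0 0 0.007; 30 0 2 0 0 0.007; 38 0 2 0 0 0.007; 45 0 2 0 0 0.007; 51 0 2 0 0 0.007; 55 0 2 0 0 0.007; 57 0 2 0 0 0.007"

```text
time_s: 17.8
eef_pos: [0.6086, -0.0424, -0.0165]
eef_rot: [-0.0, 1.0, -0.02, -0.001]
wrist_force: [-7.7, 0.1, 3.3]
opening: 0.505
```

```bash
python3 - <<'E'
from g import *
o,p,r=st(); print(o["time_s"],fr(p),o["wrist_force"])
s=Cam("side");s.save("pics/s19.png",(260,170,380,290),5)
E
```

```text
17.8 [-18.75484193  35.87438112 -16.49162983] [-7.7364877   0.07059745  3.29593197]
```

View pics/s19.png

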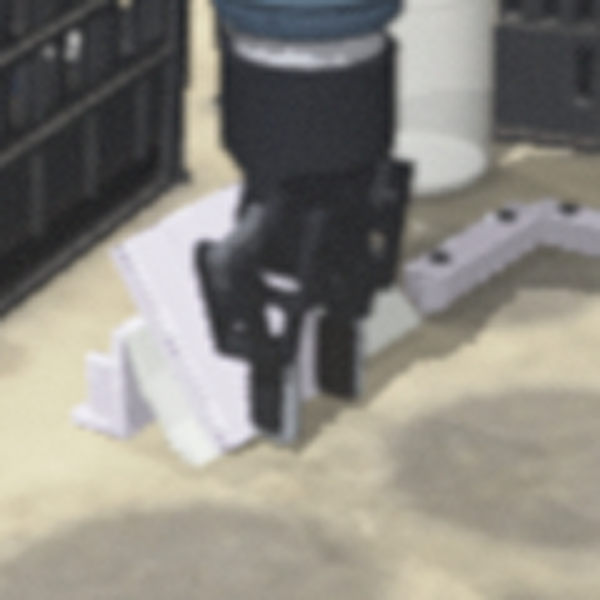

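Call:
step_arm:
  targets: "-5 0 0 0 0 0; -25 0 -5 0 0 0; -35 0 -50 0 0 0; -35 0 -105 0 0 0; 0 0 -120 0 0 0; 45 0 -120 0 0 0; 90 0 -120 0 0 0; 99 0 -120 0 0 0"

```text
time_s: 18.85
eef_pos: [0.7106, -0.0468, 0.1039]
eef_rot: [0.0, 1.0, -0.02, 0.001]
wrist_force: [-0.7, -0.1, -0.9]
opening: 0.502
```

```bash
python3 - <<'E'
from g import *
o,p,r=st(); print(o["time_s"],fr(p),o["wrist_force"],o["q"].round(2))
print(row(p,r,W(80,37,38),ori(YAW)))
s=Cam("side");s.save("pics/s20.png",(220,100,380,280),4)
E
```

```text
18.85 [ 83.34870748  35.43259667 103.93227465] [-0.66752349 -0.0696323  -0.86673976] [-0.23  0.57  1.31  0.    1.26  1.38]
[-3.5040e+00 -1.5800e+00  6.5924e+01  0.0000e+00 -2.0000e-03 -1.0000e-03]
```

View pics/s20.png

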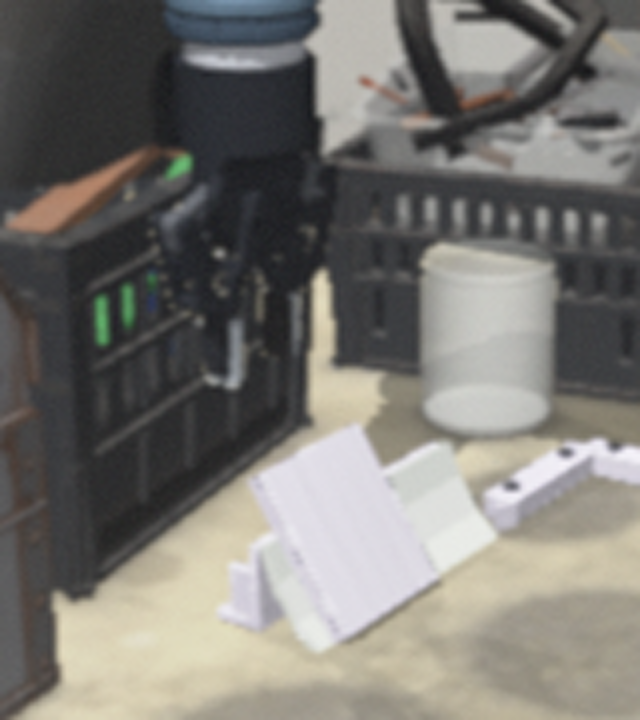

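Call:
step_arm:
  targets: "0 -2 25 0 0 0; 0 -2 50 0 0 0; 0 -2 64 0 0 0; 0 -2 66 0 0 0"

```text
time_s: 19.4
eef_pos: [0.7072, -0.0443, 0.0369]
eef_rot: [-0.0, 1.0, -0.02, -0.001]
wrist_force: [1.1, -0.1, 0.1]
opening: 0.496
```

```bash
python3 - <<'E'
from g import *
o,p,r=st(); print(o["time_s"],fr(p),o["wrist_force"])
s=Cam("side");s.save("pics/s21.png",(220,130,380,280),4)
E
```

```text
19.4 [79.83756406 37.79241491 36.88553476] [ 1.08272421 -0.05573656  0.14629118]
```

View pics/s21.png

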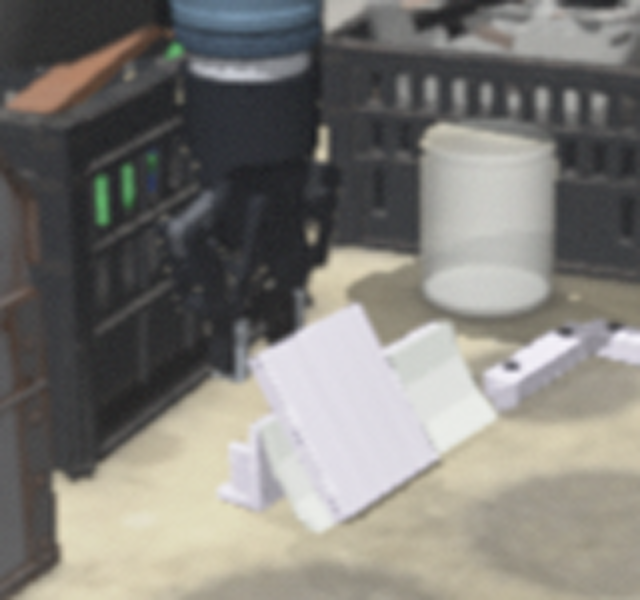

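```bash
python3 - <<'E'
from g import *
s=Cam("side")
for x in (70,90):
  for y in (58,70):
   for z in (37,45,53,61): print(x,y,z,((s.proj(W(x,y,z))-[220,130])*4).round())
E
```

```text
70 58 37 [250. 417.]
70 58 45 [250. 404.]
70 58 53 [250. 390.]
70 58 61 [249. 377.]
70 70 37 [237. 424.]
70 70 45 [237. 411.]
70 70 53 [236. 398.]
70 70 61 [236. 384.]
90 58 37 [222. 408.]
90 58 45 [222. 395.]
90 58 53 [221. 382.]
90 58 61 [221. 369.]
90 70 37 [209. 416.]
90 70 45 [208. 403.]
90 70 53 [208. 389.]
90 70 61 [207. 376.]
```

Call:
step_arm:
  targets: "-6 0 -3 0 0 0; -12 0 -4 0 0 0; -18 0 -5 0 0 0; -24 0 -6 0 0 0; -30 0 -7 0 0 0; -36 0 -8 0 0 0"

```text
time_s: 20.25
eef_pos: [0.672, -0.043, 0.0459]
eef_rot: [-0.0, 1.0, -0.02, -0.0]
wrist_force: [0.4, 0.1, 1.0]
opening: 0.497
```

```bash
python3 - <<'E'
from g import *
o,p,r=st(); print(o["time_s"],fr(p),o["wrist_force"])
s=Cam("side");s.save("pics/s22.png",(220,130,380,280),4)
E
```

```text
20.25 [44.63122371 37.70512208 45.90177101] [0.40638777 0.09447274 1.0334992 ]
```

View pics/s22.png

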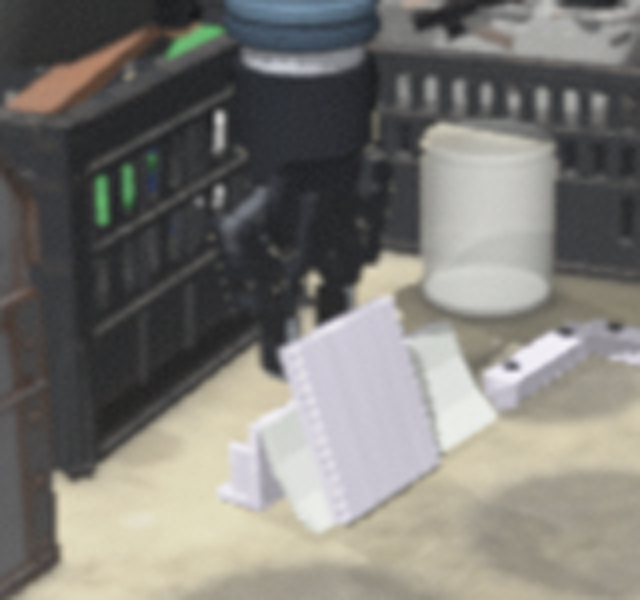

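Call:
step_arm:
  targets: "-6 0 0 0 0 0; -12 0 0 0 0 0; -18 0 0 0 0 0; -24 0 0 0 0 0; -30 0 0 0 0 0; -36 0 0 0 0 0; -42 0 0 0 0 0; -46 0 0 0 0 0"

```text
time_s: 21.3
eef_pos: [0.6262, -0.0412, 0.0459]
eef_rot: [-0.0, 1.0, -0.02, -0.0]
wrist_force: [-0.5, 0.3, -0.0]
opening: 0.499
```

```bash
python3 - <<'E'
from g import *
o,p,r=st(); print(o["time_s"],fr(p),o["wrist_force"])
s=Cam("side");s.save("pics/s23.png",(220,130,380,280),4)
E
```

```text
21.3 [-1.23653578 37.74924739 45.9162425 ] [-0.45812159  0.32197636 -0.04493368]
```

View pics/s23.png

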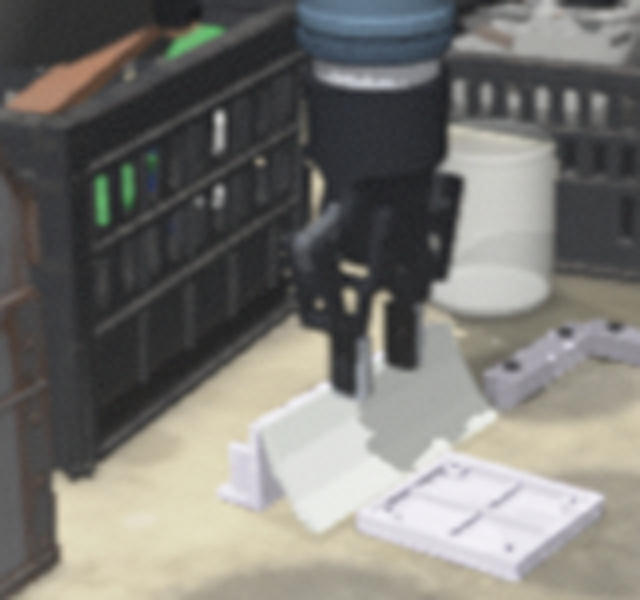

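```bash
python3 - <<'E'
from g import *
s=Cam("side")
S=lambda x,y,z:fr(s.onz((x+.5)/4-.5+220,(y+.5)/4-.5+130,z))
c=[S(*p,.012) for p in ((358,517),(452,453),(605,494),(521,566))]
for a in c: print(a.round(1))
print(np.mean(c,0)); print([round(np.linalg.norm(c[i]-c[i-1])) for i in range(4)])
t=Cam("top");t.save("pics/t23.png",(320,150,510,300),4)
E
```

```text
[-19.5  83.3  12. ]
[-18.4 -10.6  12. ]
[-114.8  -14.    12. ]
[-119.1   81.1   12. ]
[-67.9769011   34.94539688  12.        ]
[100, 94, 96, 95]
```

View pics/t23.png

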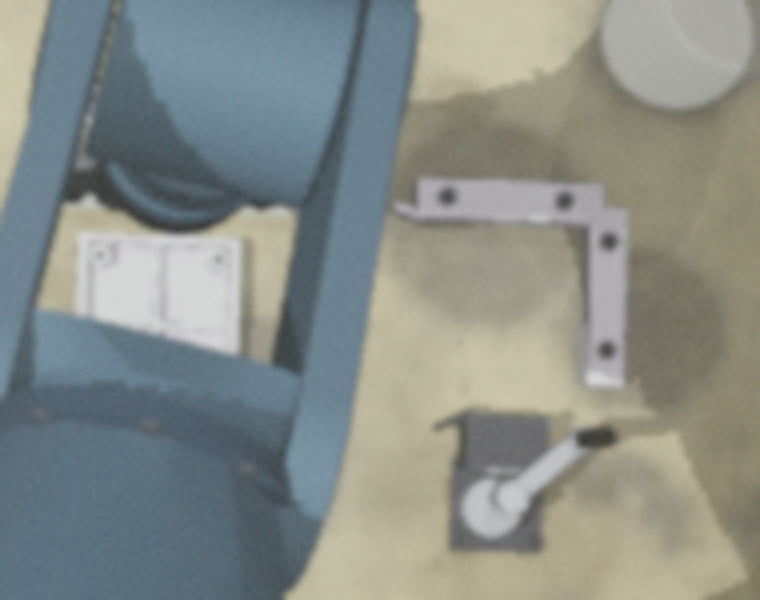

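Call:
step_arm:
  targets: "-50 2 0 0 0 0; -100 2 0 0 0 0; -144 2 0 0 0 0; -148 2 20 0 0 0; -148 2 50 0 0 0; -148 2 60 0 0 0; -148 2 60 0 0 0"

```text
time_s: 22.32
eef_pos: [0.4784, -0.0373, -0.0144]
eef_rot: [-0.0, 1.0, -0.02, -0.001]
wrist_force: [0.4, -0.7, 0.6]
opening: 0.499
```

```bash
python3 - <<'E'
from g import *
o,p,r=st(); print(o["time_s"],fr(p),o["wrist_force"])
print(row(p,r,W(-113,35,-14),ori(YAW)))
E
```

```text
22.325 [-149.03307747   36.01426974  -14.41599685] [ 0.40537528 -0.65715301  0.57012444]
[ 3.6034e+01  9.7300e-01 -4.6100e-01 -0.0000e+00  1.0000e-03 -1.0000e-03]
```

Call:
step_arm:
  targets: "8 0 0 0 0 0; 16 0 0 0 0 0; 24 0 0 0 0 0; 30 0 0 0 0 0; 34 0 0 0 0 0; 34 0 0 0 0 0"

```text
time_s: 23.08
eef_pos: [0.5133, -0.0389, -0.0136]
eef_rot: [0.0, 1.0, -0.019, 0.0]
wrist_force: [-0.7, -0.5, 4.6]
opening: 0.497
```

```bash
python3 - <<'E'
from g import *
o,p,r=st(); print(o["time_s"],fr(p),o["wrist_force"])
t=Cam("top");t.save("pics/t24.png",(320,150,510,300),4)
s=Cam("side");s.save("pics/s24.png",(220,130,380,280),4)
E
```

```text
23.075 [-114.14096284   35.82216437  -13.58051473] [-0.72555453 -0.51927916  4.5996879 ]
```

View pics/t24.png

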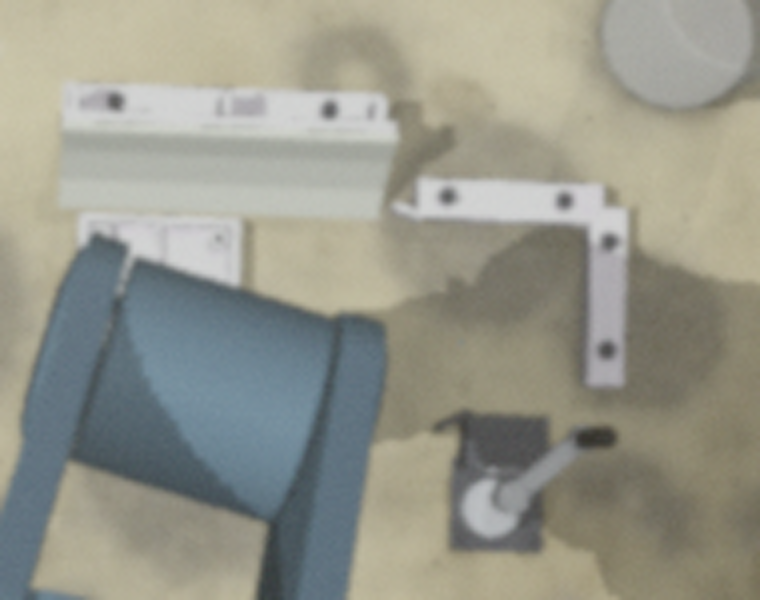

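View pics/s24.png

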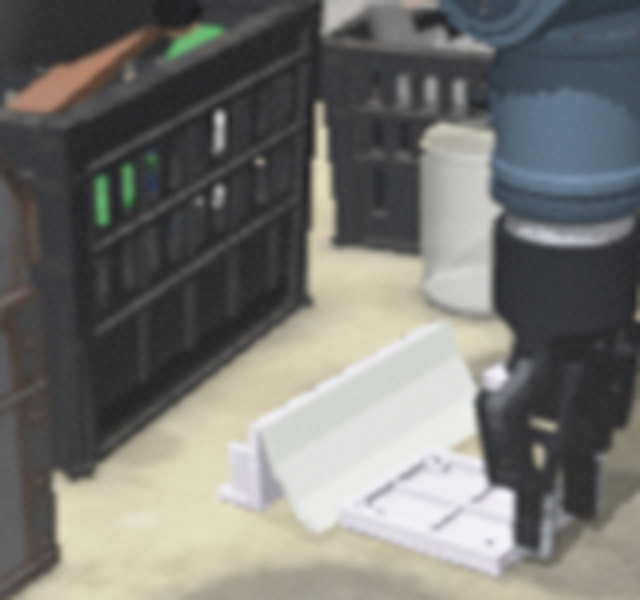

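Call:
step_arm:
  targets: "-6 0 0 0 0 0; -6 0 -40 0 0 -0.18; 5 -15 -60 0 0 -0.36; 20 -30 -60 0 0 -0.54; 35 -45 -60 0 0 -0.72; 50 -58 -60 0 0 -0.9; 61 -70 -60 0 0 -1.08; 61 -76 -55 0 0 -1.26"

```text
time_s: 24.18
eef_pos: [0.5774, 0.0353, 0.041]
eef_rot: [0.0, 0.818, 0.576, 0.0]
wrist_force: [0.0, 0.0, -0.2]
opening: 0.499
```

```bash
python3 - <<'E'
from g import *
o,p,r=st(); print(o["time_s"],fr(p),o["wrist_force"])
print(row(p,r,W(-53,110,-14),ori(YAW+1.5708)))
t=Cam("top");t.save("pics/t25.png",(320,150,510,300),4)
E
```

```text
24.175 [-52.90434967 112.39096311  41.01558422] [ 0.01934089  0.03920094 -0.2484857 ]
[-2.3310e+00  5.6400e-01  5.5015e+01  1.0000e-03 -0.0000e+00 -3.0600e-01]
```

View pics/t25.png

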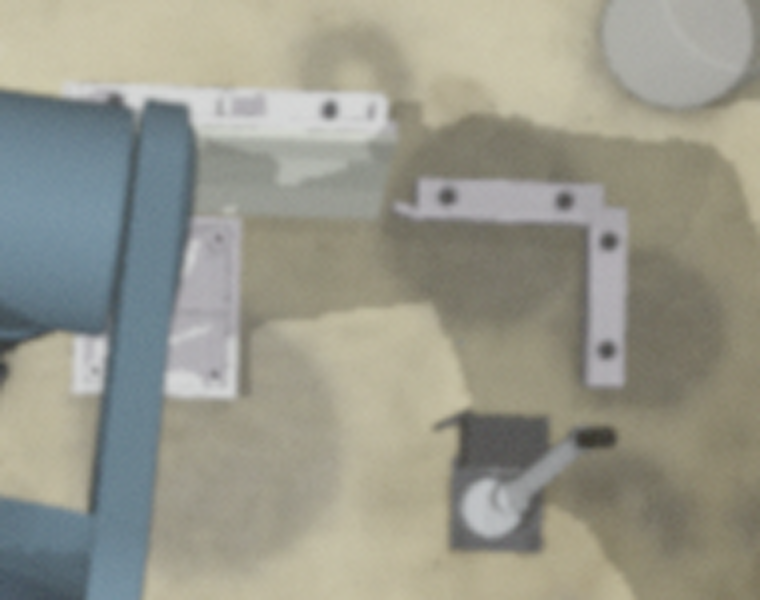

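Call:
step_arm:
  targets: "-2 0.5 15 0 0 -0.16; -2 0.5 35 0 0 -0.306; -2 0.5 52 0 0 -0.306; -2 0.5 55.5 0 0 -0.306; -2 0.5 55.5 0 0 -0.306"

```text
time_s: 24.85
eef_pos: [0.5763, 0.0327, -0.0146]
eef_rot: [-0.0, 0.723, 0.691, -0.0]
wrist_force: [0.5, 0.1, 0.3]
opening: 0.498
```

```bash
python3 - <<'E'
from g import *
o,p,r=st(); print(o["time_s"],fr(p),o["wrist_force"])
print(row(p,r,W(-53,-100,-14.5),ori(YAW+1.5708)))
Cam("side").save("pics/s26.png",(220,130,380,280),4)
E
```

```text
24.85 [-53.90493007 109.68757404 -14.63267347] [0.4992238  0.0974405  0.33918936]
[-2.09673e+02  2.62900e+00 -1.43000e-01 -0.00000e+00 -0.00000e+00
 -8.00000e-03]
```

View pics/s26.png

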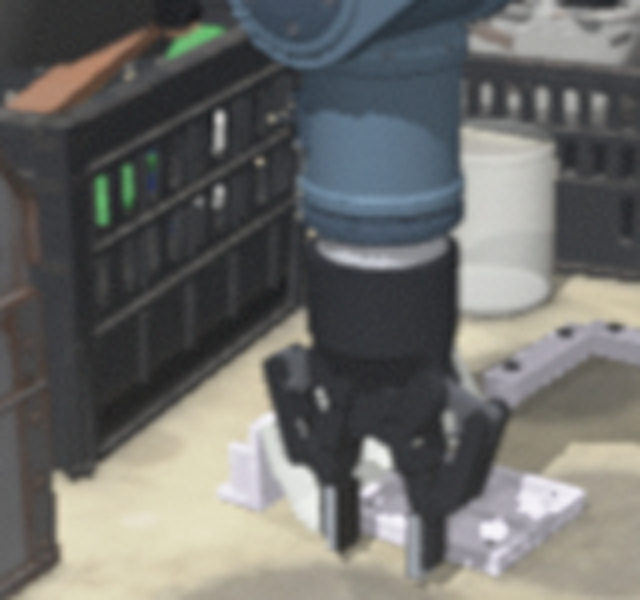

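Call:
step_arm:
  targets: "-12 0.5 0 0 0 -0.008; -27 1 0 0 0 -0.008; -42 1.2 0 0 0 -0.008; -57 1.4 0 0 0 -0.008; -72 1.5 0 0 0 -0.008; -87 1.6 0 0 0 -0.008; -102 1.7 0 0 0 -0.008; -112 1.8 0 0 0 -0.008"

```text
time_s: 25.9
eef_pos: [0.5735, -0.0805, -0.0141]
eef_rot: [0.0, 0.72, 0.694, 0.0]
wrist_force: [0.3, 4.1, 6.4]
opening: 0.5
```

```bash
python3 - <<'E'
from g import *
o,p,r=st(); print(o["time_s"],fr(p),o["wrist_force"])
print(row(p,r,W(-53,-100,-14.5),ori(YAW+1.5708)))
Cam("side").save("pics/s27.png",(270,150,430,280),4.5)
Cam("top").save("pics/t27.png",(320,150,510,300),4)
E
```

```text
25.9 [-52.37314987  -3.48026888 -14.12706919] [0.28205811 4.05398702 6.41506091]
[-9.6519e+01 -7.4500e-01  3.6500e-01  1.0000e-03 -0.0000e+00  1.0000e-03]
```

View pics/s27.png

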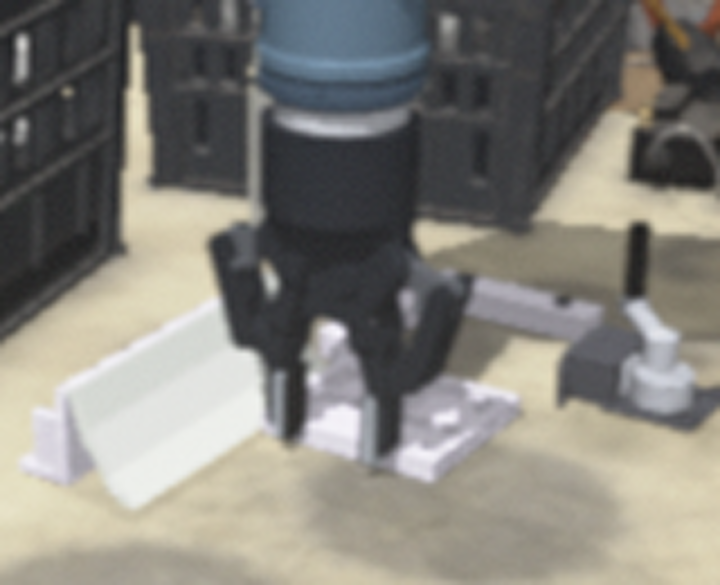

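View pics/t27.png

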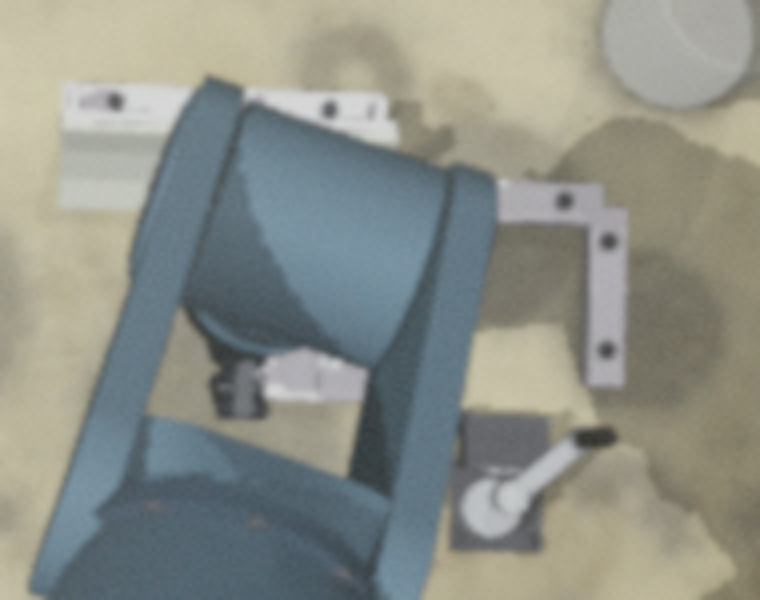

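Call:
step_arm:
  targets: "-10 -0.5 -1 0 0 0; -22 -1 -1 0 0 0; -34 -1.5 -1 0 0 0; -46 -1.5 -1 0 0 0; -58 -1.5 -1 0 0 0; -68 -1.5 -1 0 0 0; -78 -1.5 -1 0 0 0; -86 -1.5 -1 0 0 0"

```text
time_s: 27.0
eef_pos: [0.5686, -0.1658, -0.0136]
eef_rot: [0.0, 0.72, 0.694, 0.0]
wrist_force: [-0.1, 1.2, 0.4]
opening: 0.506
```

```bash
python3 - <<'E'
from g import *
o,p,r=st(); print(o["time_s"],fr(p),o["wrist_force"])
Cam("side").save("pics/s28.png",(300,150,440,280),5)
Cam("top").save("pics/t28.png",(320,150,510,300),4)
E
```

```text
27.0 [-54.06119063 -88.88755899 -13.59691675] [-0.06305421  1.23814101  0.38186182]
```

View pics/s28.png

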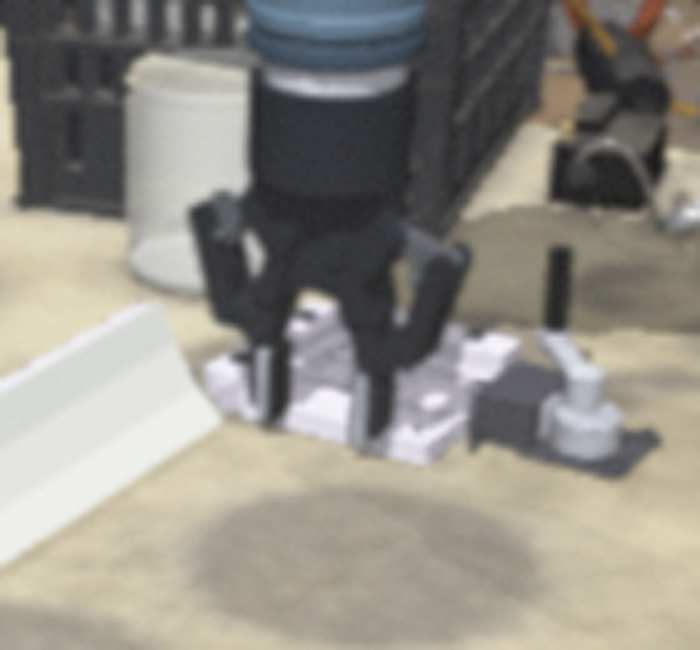

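View pics/t28.png

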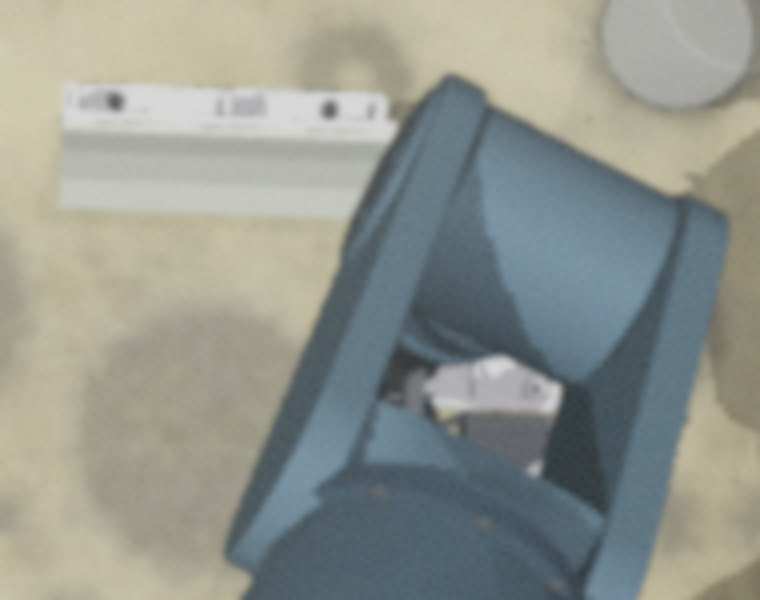

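Entering smoothly; about 15 mm remain. Push on slowly, watching force.

Call:
step_arm:
  targets: "-3 0 0 0 0 0; -6 0 0 0 0 0; -9 0 0 0 0 0; -12 0 0 0 0 0; -12 0 0 0 0 0"

```text
time_s: 27.72
eef_pos: [0.5682, -0.1775, -0.0136]
eef_rot: [0.0, 0.72, 0.694, -0.0]
wrist_force: [-0.1, 0.5, 0.2]
opening: 0.5
```

Call:
step_arm:
  targets: "-1.5 0 0 0 0 0; -3 0 0 0 0 0; -3 0 0 0 0 0"

```text
time_s: 28.1
eef_pos: [0.5681, -0.1802, -0.0136]
eef_rot: [0.0, 0.72, 0.694, -0.0]
wrist_force: [-0.3, 1.2, 0.5]
opening: 0.501
```

```bash
python3 - <<'E'
from g import *
o,p,r=st(); print(o["time_s"],fr(p),o["wrist_force"])
Cam("side").save("pics/s29.png",(300,150,440,280),5)
E
```

```text
28.1 [ -54.05817271 -103.36475927  -13.61320536] [-0.27798241  1.17593579  0.48453983]
```

View pics/s29.png

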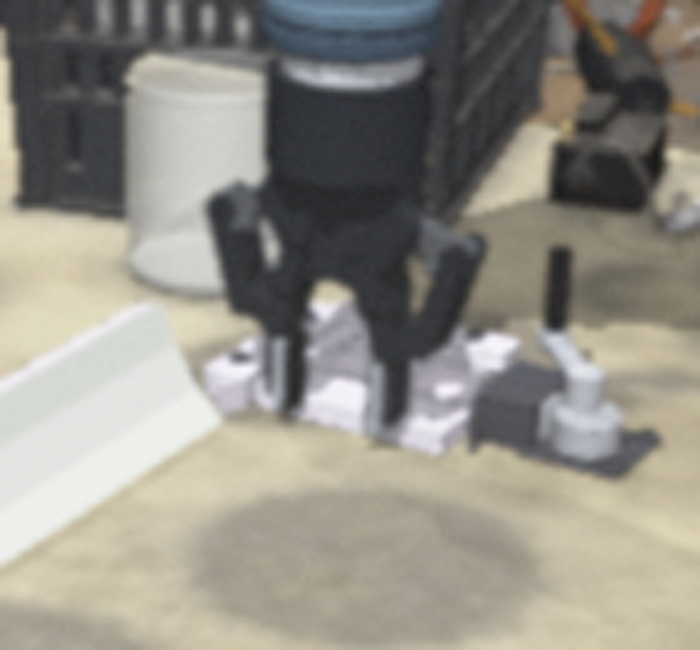

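Call:
step_arm:
  targets: "-1 0 0 0 0 0; -2 0 0 0 0 0; -2 0 0 0 0 0"

```text
time_s: 28.52
eef_pos: [0.568, -0.182, -0.0136]
eef_rot: [-0.0, 0.72, 0.694, 0.0]
wrist_force: [0.2, 1.5, 0.0]
opening: 0.502
```

Call:
step_arm:
  targets: "-1 0 0 0 0 0; -2 0 0 0 0 0; -2 0 0 0 0 0"

```text
time_s: 28.9
eef_pos: [0.568, -0.1824, -0.0137]
eef_rot: [-0.001, 0.72, 0.694, 0.001]
wrist_force: [1.6, 7.9, 2.4]
opening: 0.501
```

Call:
step_arm:
  targets: "5 0 0 0 0 0; 20 0 0 0 0 0; 35 0 -10 0 0 0; 40 0 -60 0 0 -0.17; 40 0 -115 0 0 -0.34; 40 0 -125 0 0 -0.51; 40 0 -125 0 0 -0.68; 40 0 -125 0 0 -0.87"
  grip: 35

```text
time_s: 29.9
eef_pos: [0.5696, -0.1434, 0.1125]
eef_rot: [0.001, 0.358, 0.934, -0.0]
wrist_force: [0.1, -0.3, -0.1]
opening: 0.349
```

```bash
python3 - <<'E'
from g import *
o,p,r=st(); print(o["time_s"],fr(p),o["wrist_force"])
Cam("side").save("pics/s30.png",(320,170,440,270),6)
Cam("top").save("pics/t30.png",(320,150,510,300),4)
E
```

```text
29.9 [-53.88653491 -66.49758876 112.54518403] [ 0.13355648 -0.32117262 -0.14590021]
```

View pics/s30.png

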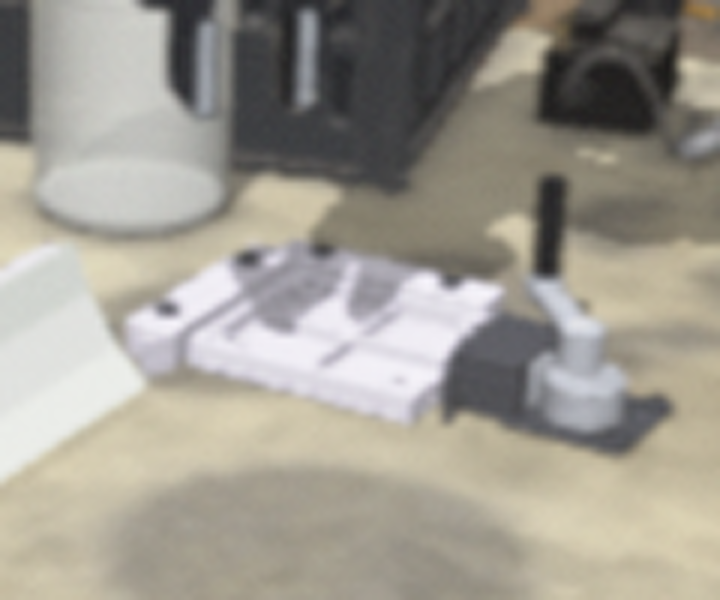

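View pics/t30.png

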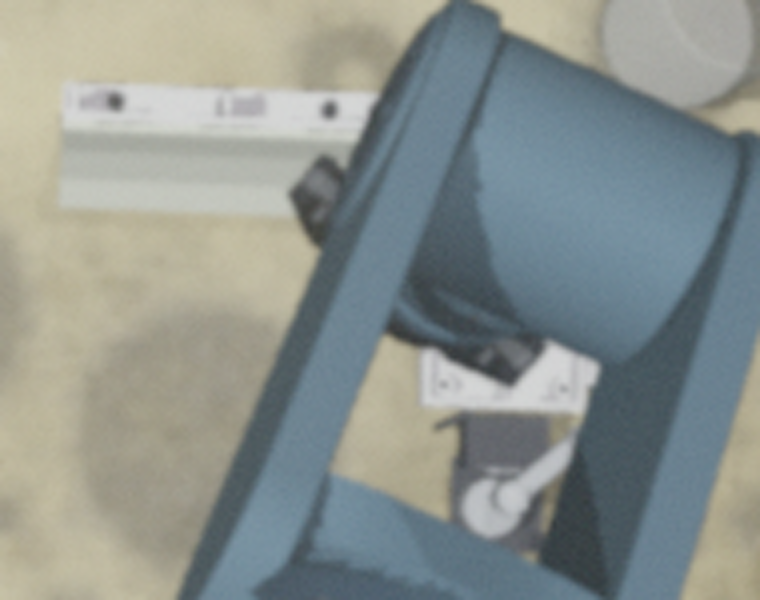

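```bash
python3 - <<'E'
from g import *
s=Cam("side");t=Cam("top")
def tri(us,ut):
    A=[];b=[]
    for c,u in((s,us),(t,ut)):
        d=c.ray(*u);d/=np.linalg.norm(d);M=np.eye(3)-np.outer(d,d);A.append(M);b.append(M@c.p)
    return np.linalg.lstsq(np.vstack(A),np.hstack(b),rcond=None)[0]
S=lambda x,y:((x+.5)/6-.5+320,(y+.5)/6-.5+170)
T=lambda x,y:((x+.5)/4-.5+320,(y+.5)/4-.5+150)
for n,a,b in (("pin top",S(551,180),T(606,438)),("pin top",S(551,180),T(600,437)),("hub",S(585,328),T(514,496)),("cam",S(583,375),T(492,507))):
    P=tri(a,b);print(n,P.round(4),fr(P).round(1))
print(fr(s.onz(*S(551,180),.08)),fr(s.onz(*S(548,270),.039)),fr(t.onz(*T(603,438),.075)),fr(t.onz(*T(588,436),.039)))
# expected pivot / pin
for f in (-2.7,0,3): print("piv",W(-153+f,-160,62),"proj",((np.array(t.proj(W(-153+f,-160,45)))+.5-[320,150])*4-.5).round(),((np.array(s.proj(W(-153+f,-160,45)))+.5-[320,170])*6-.5).round())
E
```

```text
pin top [ 0.4975 -0.269   0.0799] [-121.2 -194.7   79.9]
pin top [ 0.4972 -0.266   0.0809] [-121.6 -191.7   80.9]
hub [ 0.4659 -0.2323  0.0373] [-154.2 -159.2   37.3]
cam [ 0.4607 -0.2235  0.022 ] [-159.7 -150.7   22. ]
[-120.67648865 -193.89178516   80.        ] [-119.40862431 -200.73449434   39.        ] [-121.85383857 -195.01419495   75.        ] [-120.12388241 -197.6921799    39.        ]
piv [ 0.46433387 -0.23296932  0.062     ] proj [519. 500.] [590. 310.]
piv [ 0.46703192 -0.23307189  0.062     ] proj [520. 495.] [583. 308.]
piv [ 0.47002975 -0.23318587  0.062     ] proj [520. 489.] [576. 307.]
```

```bash
python3 - <<'E'
from g import *
o,p,r=st()
Rt=ori(YAW+np.deg2rad(137))
for P in ((-120,-195,112),(-120,-195,70),(-120,-195,28)): print(row(p,r,W(*P),Rt))
E
```

```text
[-3.29060e+01 -1.40427e+02 -2.16000e-01  0.00000e+00  0.00000e+00
  4.60000e-02]
[-3.28900e+01 -1.40429e+02  4.17840e+01  0.00000e+00  0.00000e+00
  4.60000e-02]
[-3.2874e+01 -1.4043e+02  8.3784e+01  0.0000e+00  0.0000e+00  4.6000e-02]
```

Call:
step_arm:
  targets: "-11 -47 0 0 0 0.02; -22 -94 0 0 0 0.04; -32 -137 0 0 0 0.046; -33 -140 5 0 0 0.046; -33 -140 15 0 0 0.046; -33 -140 15 0 0 0.046"

```text
time_s: 30.85
eef_pos: [0.4991, -0.268, 0.095]
eef_rot: [-0.001, 0.382, 0.924, 0.001]
wrist_force: [1.5, -0.1, 0.5]
opening: 0.35
```

```bash
python3 - <<'E'
from g import *
o,p,r=st(); print(o["time_s"],fr(p),o["wrist_force"])
Cam("side").save("pics/s31.png",(320,120,460,260),5)
Cam("wrist").save("pics/w31.png")
E
```

```text
30.85 [-119.65690841 -193.72839144   94.95157481] [ 1.50179231 -0.11152161  0.52064744]
```

View pics/s31.png

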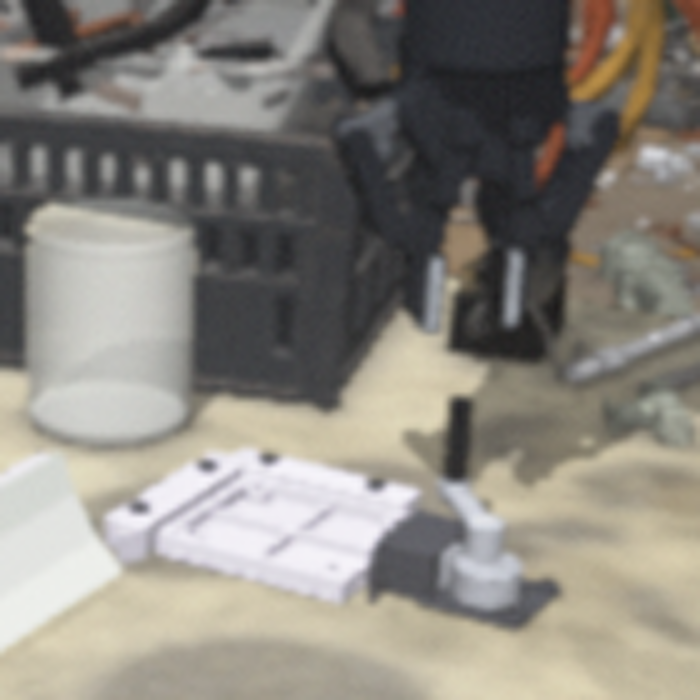

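View pics/w31.png

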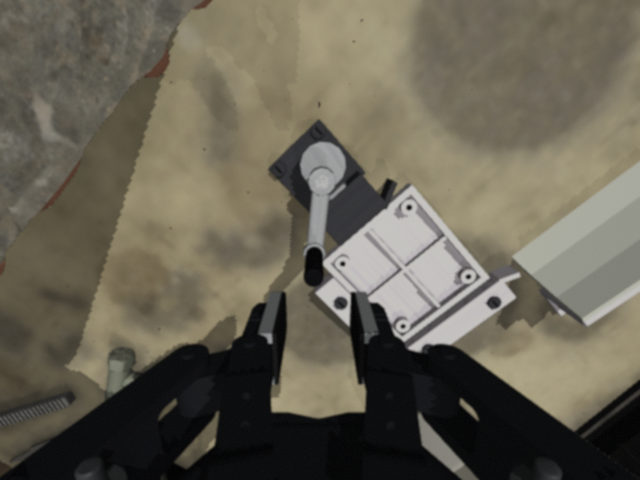

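```bash
python3 - <<'E'
from g import *
o,p,r=st(); w=Cam("wrist")
for P in ((-120,-195,80),(-116,-193,80),(-120,-195,40)): print(w.proj(W(*P)))
print("piv",w.proj(W(-154,-160,40)))
# pin top px (313,278), on z=.08
for z in (.08,): print(fr(w.onz(314,278,z)))
print("hub",fr(w.onz(320,180,.037)))
print(row(p,r,W(-120,-195,28),ori(YAW+np.deg2rad(137))))
E
```

```text
[315.92107854 276.21395743]
[323.13863569 278.72587436]
[316.26183028 253.18777553]
piv [320.18293856 182.20099779]
[-119.93353002 -196.58111493   80.        ]
hub [-154.82993849 -159.37359735   37.        ]
[ 1.9100e-01 -1.2840e+00  6.7993e+01  0.0000e+00 -1.0000e-03  4.0000e-03]
```

Call:
step_arm:
  targets: "0 -2 15 0 0 0; 0 -2 30 0 0 0; 0 -2 45 0 0 0; 0 -2 60 0 0 0; 0 -2 68 0 0 0; 0 -2 68 0 0 0"

```text
time_s: 31.75
eef_pos: [0.4976, -0.2709, 0.0275]
eef_rot: [-0.001, 0.383, 0.924, 0.0]
wrist_force: [-0.4, 0.4, 0.2]
opening: 0.35
```

```bash
python3 - <<'E'
from g import *
o,p,r=st(); print(o["time_s"],fr(p),o["wrist_force"])
Cam("side").save("pics/s32.png",(320,120,460,260),5)
Cam("wrist").save("pics/w32.png")
# arc rows, pivot-centred
piv=np.array([-154.8,-160]); a0=np.deg2rad(-45.8)
for k in range(0,17):
    a=a0-k*np.deg2rad(134.2)/16
    P=W(*(piv+50*np.array([np.cos(a),np.sin(a)])),28)
    print(k,row(p,r,P,ori(YAW+np.pi+a)))
E
```

```text
31.75 [-121.06688338 -196.63928119   27.49986505] [-0.38965753  0.43529258  0.20969281]
0 [-0.285  1.347 -0.501 -0.    -0.002  0.052]
1 [ 6.280e-01 -5.909e+00 -4.990e-01 -0.000e+00 -2.000e-03  1.980e-01]
2 [ 2.5900e+00 -1.2954e+01 -4.9500e-01 -0.0000e+00 -2.0000e-03  3.4500e-01]
3 [ 5.5580e+00 -1.9637e+01 -4.8900e-01 -0.0000e+00 -2.0000e-03  4.9100e-01]
4 [ 9.4700e+00 -2.5816e+01 -4.8300e-01 -1.0000e-03 -1.0000e-03  6.3800e-01]
5 [ 1.4240e+01 -3.1358e+01 -4.7400e-01 -1.0000e-03 -1.0000e-03  7.8400e-01]
6 [ 1.9769e+01 -3.6146e+01 -4.6500e-01 -1.0000e-03 -1.0000e-03  9.3000e-01]
7 [ 2.5936e+01 -4.0075e+01 -4.5500e-01 -1.0000e-03 -1.0000e-03  1.0770e+00]
8 [ 3.2611e+01 -4.3063e+01 -4.4400e-01 -1.0000e-03 -1.0000e-03  1.2230e+00]
9 [ 3.9650e+01 -4.5045e+01 -4.3300e-01 -1.0000e-03 -1.0000e-03  1.3690e+00]
10 [ 4.6903e+01 -4.5980e+01 -4.2200e-01 -1.0000e-03 -1.0000e-03  1.5160e+00]
11 [ 5.4215e+01 -4.5846e+01 -4.1000e-01 -1.0000e-03 -1.0000e-03  1.6620e+00]
12 [ 6.1429e+01 -4.4647e+01 -3.9900e-01 -1.0000e-03 -1.0000e-03  1.8090e+00]
13 [ 6.8391e+01 -4.2409e+01 -3.8800e-01 -2.0000e-03 -1.0000e-03  1.9550e+00]
14 [ 7.4952e+01 -3.9179e+01 -3.7800e-01 -2.0000e-03 -1.0000e-03  2.1010e+00]
15 [ 8.0972e+01 -3.5027e+01 -3.6900e-01 -2.0000e-03 -1.0000e-03  2.2480e+00]
16 [ 8.6321e+01 -3.0041e+01 -3.6100e-01 -2.0000e-03 -1.0000e-03  2.3940e+00]
```

View pics/s32.png

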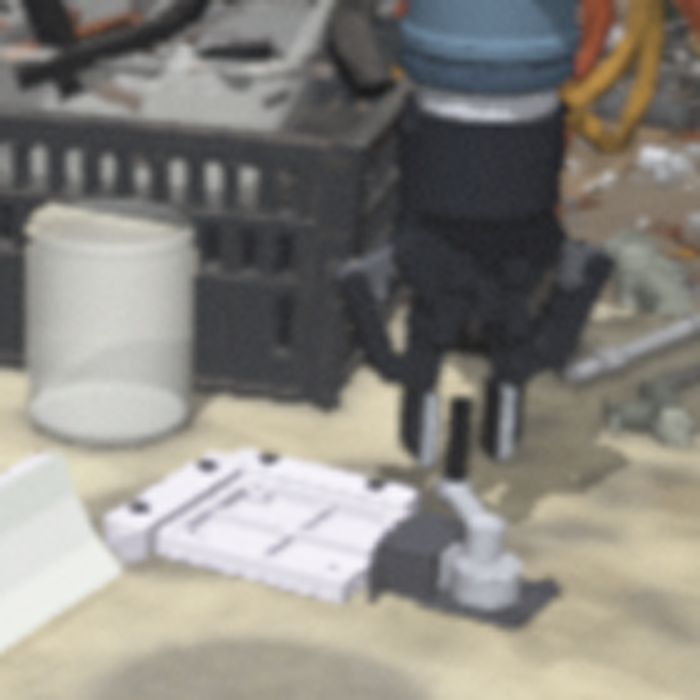

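View pics/w32.png

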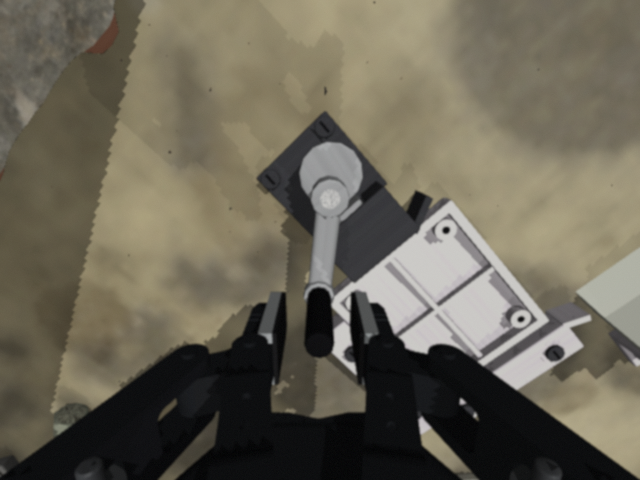

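Call:
step_arm:
  targets: "0.6 -5.9 0 0 0 0.198; 2.6 -13 0 0 0 0.345; 5.6 -19.6 0 0 0 0.491; 9.5 -25.8 0 0 0 0.638; 14.2 -31.4 0 0 0 0.784; 19.8 -36.1 0 0 0 0.93; 25.9 -40.1 0 0 0 1.077; 32.6 -43.1 0 0 0 1.223"
  grip: 25

```text
time_s: 32.85
eef_pos: [0.4454, -0.2793, 0.0294]
eef_rot: [0.001, 0.845, 0.535, 0.001]
wrist_force: [2.6, 0.1, -0.9]
opening: 0.248
```

```bash
python3 - <<'E'
from g import *
o,p,r=st(); print(o["time_s"],fr(p),o["wrist_force"],o["opening"])
Cam("wrist").save("pics/w33.png")
piv=np.array([-154.8,-160]); a0=np.deg2rad(-45.8)
for k in range(8,18):
    a=a0-k*np.deg2rad(134.2)/16
    P=W(*(piv+50*np.array([np.cos(a),np.sin(a)])),28)
    print(k,row(p,r,P,ori(YAW+np.pi+a)))
E
```

```text
32.85 [-172.83313385 -207.02706779   29.39167915] [ 2.59830346  0.10060267 -0.89913517] 0.24818316042757527
8 [ 0.33  -1.693  1.386  0.003  0.    -0.005]
9 [ 8.290e-01 -8.989e+00  1.364e+00  3.000e-03  0.000e+00  1.420e-01]
10 [ 2.3880e+00 -1.6134e+01  1.3420e+00  3.0000e-03 -0.0000e+00  2.8800e-01]
11 [ 4.9710e+00 -2.2975e+01  1.3210e+00  3.0000e-03 -0.0000e+00  4.3400e-01]
12 [ 8.5250e+00 -2.9367e+01  1.3010e+00  3.0000e-03 -1.0000e-03  5.8100e-01]
13 [ 1.2974e+01 -3.5171e+01  1.2820e+00  3.0000e-03 -1.0000e-03  7.2700e-01]
14 [ 1.8221e+01 -4.0264e+01  1.2640e+00  3.0000e-03 -1.0000e-03  8.7300e-01]
15 [ 2.4155e+01 -4.4538e+01  1.2490e+00  3.0000e-03 -1.0000e-03  1.0200e+00]
16 [ 3.065e+01 -4.790e+01  1.237e+00  3.000e-03 -1.000e-03  1.166e+00]
17 [ 3.7565e+01 -5.0279e+01  1.2270e+00  3.0000e-03 -2.0000e-03  1.3130e+00]
```

View pics/w33.png

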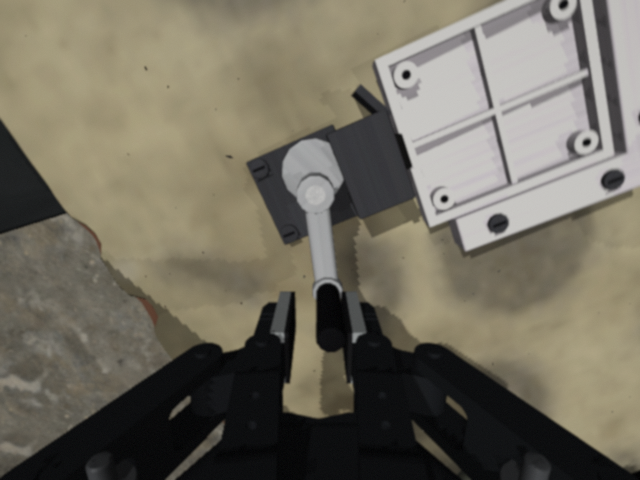

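Call:
step_arm:
  targets: "0.8 -9 0 0 0 0.142; 2.4 -16.1 0 0 0 0.288; 5 -23 0 0 0 0.434; 8.5 -29.4 0 0 0 0.581; 13 -35.2 0 0 0 0.727; 18.2 -40.3 0 0 0 0.873; 24.2 -44.5 0 0 0 1.02; 30.6 -47.9 0 0 0 1.166"

```text
time_s: 33.9
eef_pos: [0.4148, -0.2325, 0.0296]
eef_rot: [0.002, 1.0, -0.018, 0.001]
wrist_force: [-1.2, -5.4, -0.4]
opening: 0.247
```

```bash
python3 - <<'E'
from g import *
o,p,r=st(); print(o["time_s"],fr(p),o["wrist_force"],o["opening"])
print(row(p,r,W(-204.8,-160,28),ori(YAW)))
Cam("wrist").save("pics/w34.png")
E
```

```text
33.9 [-205.24263739 -161.437843     29.57602661] [-1.18717951 -5.36562882 -0.35497587] 0.24737635734522215
[ 0.444 -1.442  1.571  0.004 -0.002  0.003]
```

View pics/w34.png

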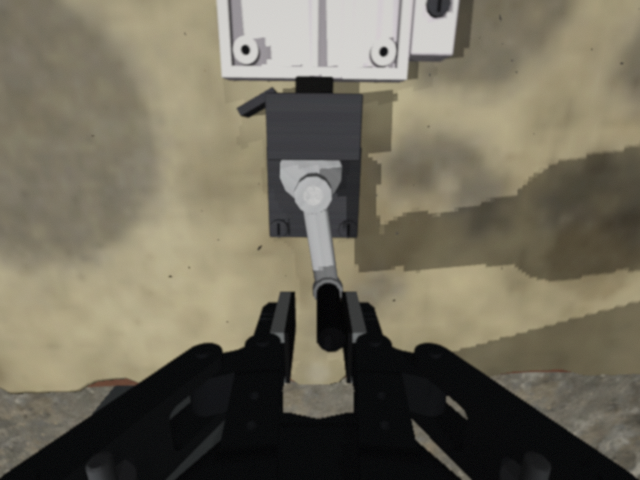

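```bash
python3 - <<'E'
from g import *
o,p,r=st(); w=Cam("wrist")
for z in (.037,.045): print("hub",fr(w.onz(313.5,192,z)))
print("housing sides y", fr(w.onz(266,125,.026)),fr(w.onz(361,125,.026)))
print("slot screws",fr(w.onz(281,228,.005)),fr(w.onz(348,228,.005)))
print("pinbase",fr(w.onz(327,285,.037)),"pin top",fr(w.onz(332,338,.08)))
print("cover corner",fr(w.onz(220,79,.012)),fr(w.onz(408,79,.012)))
print("fingers mid px", w.proj(p), w.proj(p+[0,0,.03]))
E
```

```text
hub [-152.89332934 -158.52777708   37.        ]
hub [-151.59676956 -158.61368589   45.        ]
housing sides y [-123.10651125 -136.33151974   26.        ] [-123.22823087 -180.92808521   26.        ]
slot screws [-178.88992696 -139.23540942    5.        ] [-179.0264506  -178.01984654    5.        ]
pinbase [-200.24614505 -165.06712892   37.        ] pin top [-202.89736591 -165.80911602   80.        ]
cover corner [-101.43857517 -112.90864649   12.        ] [-101.66115286 -204.9075122    12.        ]
fingers mid px [317.94146052 287.98220431] [318.13208694 316.81210454]
```

Call:
step_arm:
  targets: "0.4 -2.8 0 0 0 0; 0.4 -2.8 0 0 0 0; 0.4 -2.8 0 0 0 0; 0.4 -2.8 0 0 0 0; 0.4 -2.8 0 0 0 0"
  grip: 0

```text
time_s: 34.62
eef_pos: [0.4148, -0.2295, 0.0295]
eef_rot: [0.001, 1.0, -0.014, 0.0]
wrist_force: [-4.8, -3.8, 6.0]
opening: 0.12
```

```bash
python3 - <<'E'
from g import *
o,p,r=st(); print(o["time_s"],fr(p),o["wrist_force"],o["opening"])
print(row(p,r,W(-204.8,-158.7,28),ori(YAW)))
w=Cam("wrist");w.save("pics/w35.png")
E
```

```text
34.625 [-205.3296093  -158.37537564   29.47859239] [-4.7760153  -3.78526753  5.97759449] 0.11994491871376291
[ 0.526  0.327  1.48   0.002 -0.     0.01 ]
```

View pics/w35.png

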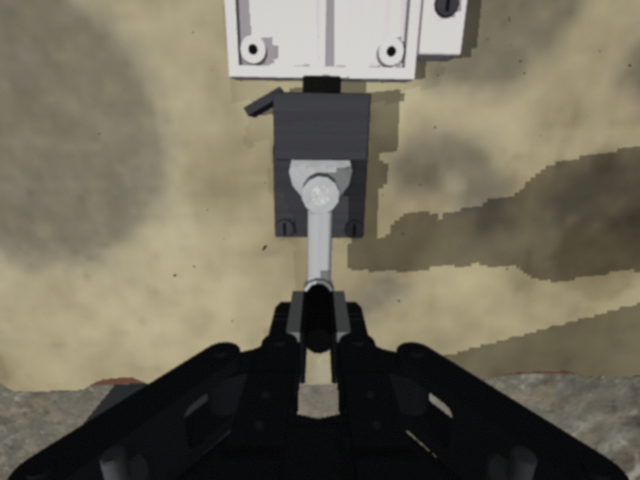

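```bash
python3 - <<'E'
from g import *
w=Cam("wrist")
h=fr(w.onz(320.5,193,.037));b=fr(w.onz(318,285,.037));print(h,b,np.rad2deg(np.arctan2(b[1]-h[1],-(b[0]-h[0]))))
print("housing",fr(w.onz(275,125,.026)),fr(w.onz(369.5,125,.026)))
E
```

```text
[-153.23921396 -159.05246131   37.        ] [-200.11904482 -158.35461772   37.        ] 0.8528302961656017
housing [-123.27460376 -137.44241757   26.        ] [-122.83636869 -181.79086083   26.        ]
```

Call:
step_arm:
  targets: "0 0 0 0 0 0; 0 0 0 0 0 0; 0 0 0 0 0 0; 0 0 -15 0 0 0; 0 0 -40 0 0 0; 0 0 -80 0 0 0; 0 0 -110 0 0 0; 0 0 -110 0 0 0"
  grip: 45

```text
time_s: 35.72
eef_pos: [0.4164, -0.2294, 0.142]
eef_rot: [0.002, 1.0, -0.016, 0.003]
wrist_force: [-0.3, 0.0, -0.4]
opening: 0.449
```

```bash
python3 - <<'E'
from g import *
o,p,r=st(); print(o["time_s"],fr(p),o["wrist_force"],o["opening"])
w=Cam("wrist");w.save("pics/w36.png")
E
```

```text
35.725 [-203.76266637 -158.22976717  141.98991192] [-0.29894154  0.00060584 -0.44002315] 0.4489965195901493
```

View pics/w36.png

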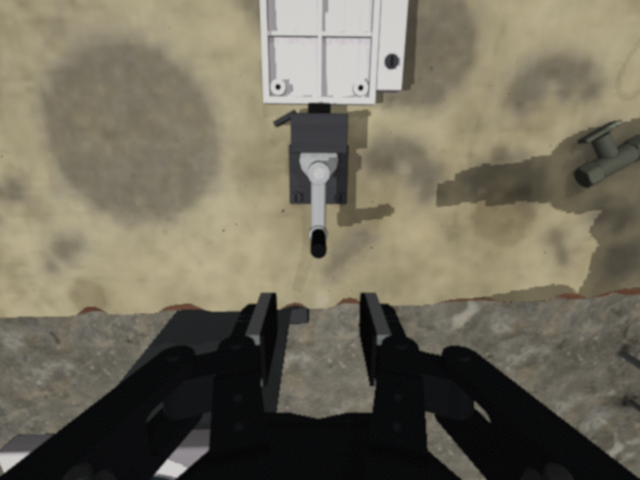

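Call:
step_arm:
  targets: "0 40 -30 0 0 0; 0 90 -60 0 0 0; 0 140 -60 0 0 0; 0 190 -60 0 0 0; 0 230 -60 0 0 0; 0 230 -60 0 0 0"

```text
time_s: 36.52
eef_pos: [0.4057, -0.4595, 0.1964]
eef_rot: [-0.001, 1.0, -0.018, -0.001]
wrist_force: [-0.4, 0.6, -0.3]
opening: 0.449
```

```bash
python3 - <<'E'
from g import *
o,p,r=st(); print(o["time_s"],fr(p),o["wrist_force"],o["opening"])
t=Cam("top");t.save("pics/t37.png",(380,150,510,300),5);t.save("pics/t37f.png")
s=Cam("side");s.save("pics/s37.png",(320,170,440,270),6)
E
```

```text
36.525 [-205.64184685 -388.62887903  196.40438264] [-0.39931639  0.58244389 -0.3487952 ] 0.4494079424349797
```

View pics/t37.png

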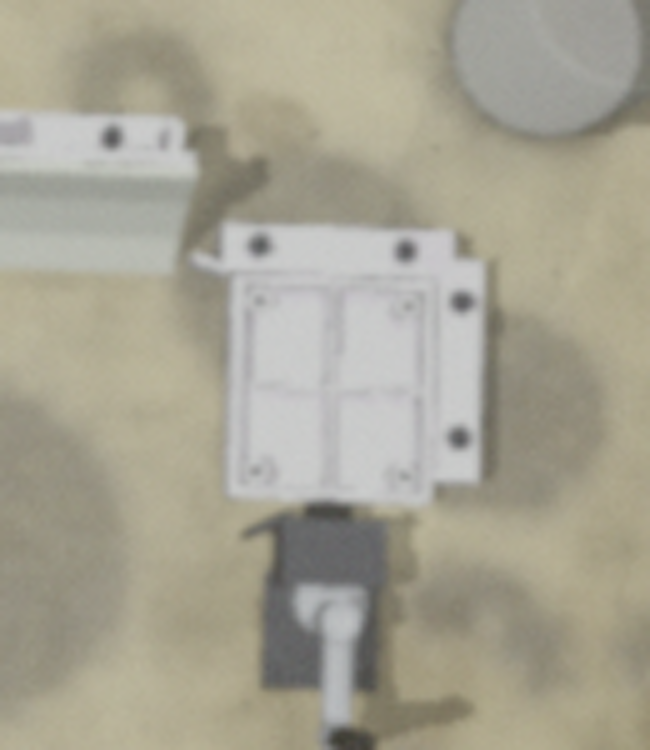

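View pics/s37.png

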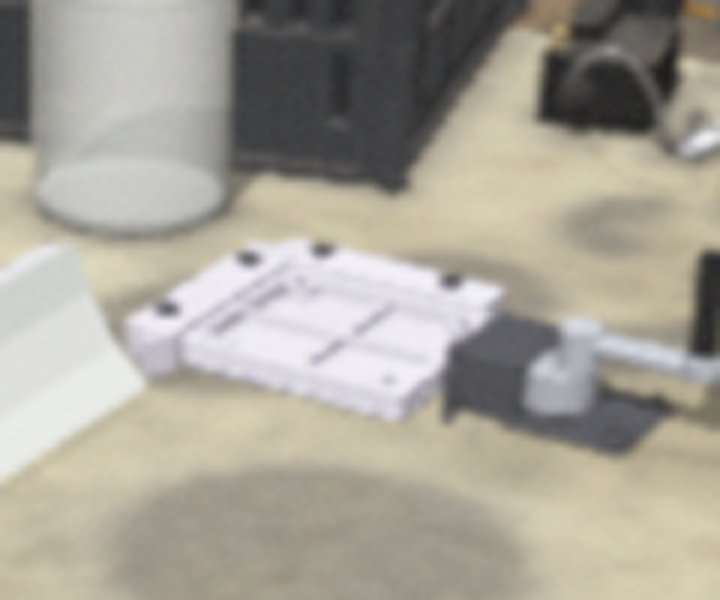

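View pics/t37f.png

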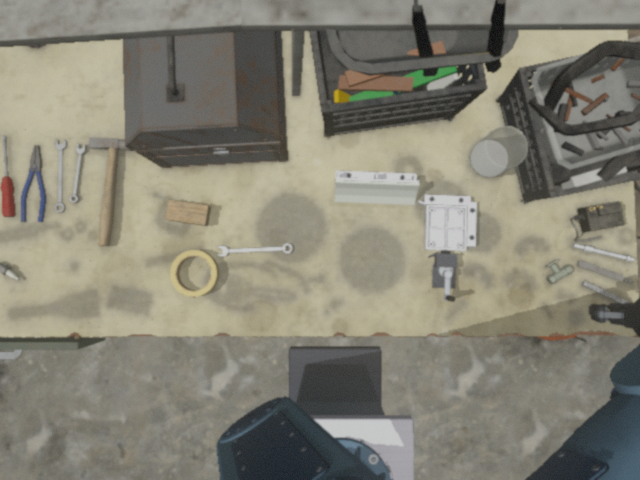

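```bash
python3 - <<'E'
from bench import ticket
print(ticket.hand_in())
E
```

```text
the job is handed in; nothing more can be done
None
```

I finished the job and handed it in at about 36.6 s of the 72 s. The cover is flipped, seated in the nest and clamped.

- **What I did:** I pushed the cover square up the fence until it stood leaning there. I then pulled it over from behind so it lay ribbed side up, lined it up with the nest and slid it in until the end stop pushed back with about 8 N. Finally I swung the cam lever with the pin loosely caged, gripped it once to centre it, then let go and drew clear.
- **What went wrong and was mended:**
  - The fingertips sit about 20 mm above the reported TCP height, so the first push passed over the cover. I lowered the tool and pushed again.
  - The first pull caught the cover's top edge and dragged its foot about 10 mm off the fence. I pushed it back into place and pulled again from lower down, which tipped it cleanly.
- **Last checks:**
  - The final pictures show the cover flat, ribbed side up, with no visible gap at the backstop or the end stop and the pad pressing on it.
  - The lever pointed straight away from the nest to within about 1°, measured while I still held it. It looked unmoved after release.
  - The wooden block, tape roll and spanner look unmoved, and the arm touches nothing.
- **Not measured:** I did not measure the clamp force itself, and could only judge the end-stop gap to about a pixel (2 mm).

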